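# Line up kingpins by length on the silicone seats

## Robot

A 6-joint arm with a two-finger parallel gripper is mounted at the origin on the work surface. World frame = base frame: x ahead of the robot, y to its left, z up, the work surface at z = 0. Lengths are in m, angles in rad, forces in N, time in s.
With the tool pointing down it reaches from about 0.4 to 0.925 m from the base axis. Payload 12.5 kg.
Tool frame: the origin (TCP) lies at the very end of the fingers, on their centre line; the grasp point (between the pads) lies env.hold_point_z behind it (env.hold_point_z is the distance from the TCP to the grasp point, in m); z points along the fingers, y is the direction in which the jaws open and shut (so a half turn about z gives the same grasp; the last joint's range is limited). The gripper opens to 95 mm and grips with 3 to 60 N. Pads are 20 mm wide; open, the fingers measure 119 mm over their backs; the gripper's body (75 mm by 180 mm) begins 59 mm behind the grasp point.
Start: joints at [1.182, 0.491, 1.559, -0, 1.092, -0.106], TCP at [0.174, 0.6, 0.215] pointing down, gripper open.
Joint ranges: [-3.1, 3.1], [-0.84, 2.19], [0.05, 2.79], [-1.13, 4.28], [0.06, 2.93], [-2.69, 2.69]. Speed limits (rad/s): [2.22, 2.22, 2.79, 3.14, 3.14, 3.14].

## Interface

Orientations are given as a unit quaternion [w, x, y, z].
In Python, from bench import telemetry, get_image, get_calibration, env gives the robot as it stands. The module is installed in compiled form; this text tells all that it offers.
- The arm moves only by the tool servo_tool, never from a script. Its argument "deltas" is a list of rows, each an object of numbers: "claw": the gripper's target within -1 to 1 (shut at 1, half-way at 0, fully open at -1); "tx", "ty", "tz": the shift along the tool's x, y, z in cm; "wx", "wy", "wz": the turn, a rotation vector about the tool's x, y, z in units of 6 degrees (1.0 is 6 degrees). In form: [{"claw": .., "tx": .., "ty": .., "tz": .., "wx": .., "wy": .., "wz": ..}, ...]. A call has 1 to 10 rows; each row is the pose to reach, as a shift and turn from the pose commanded when the call began, along the tool's axes at that moment; what a row does not reach only later rows make up. A row lasts 1/12 s, in which the tool goes at most 41.7 mm and 7.16 degrees, less where a joint would pass 70% of its speed; a pose out of reach is approached as far as the arm can. A call with a gripper value outside its range is refused whole. The fingers move at their own pace and stop on an object; the grip force is fixed at half the most. Time passes only in rows, so rows that repeat a pose let the fingers close. It gives the time, the measured TCP pose, the force and the opening at its end, in the units of the state.
- telemetry.sense(): the state, without advancing time (a new reading comes with each control period).
- get_image(name): name is "scene" or "top"; returns the picture (420x560x3 uint8, red, green, blue); there is no depth.
- get_calibration(name): a dict with "intrinsics" (3x3 intrinsics, pixels), "rvec" (rotation vector, rad) and "tvec" (3), from world to camera coordinates, as OpenCV has them. Camera axes: x right, y down, z forward; pixel columns grow to the right and rows downward; lengths in m; the calibration is good to about 2 mm. A picture is of the moment at which its call begins. get_calibration takes no time and is no camera call.
- env.hand_in(): hands the job in, once; it reports no verdict.
The state is a dict: "time": time; "q": joint angles; "qd": joint speeds; "tau": joint torques, N m; "tcp_pos": TCP position; "tcp_rot": TCP orientation; "force": force on the tool from outside, world axes, zero at the start; "ft_torque": the same for the moment, N m; "width": finger opening in m.
Only numpy, scipy, OpenCV 4.12 (cv2) and the standard library are available. Lean on these libraries where they do the work, as an engineer would, in place of code of your own. Each camera call takes 0.05 s, during which the arm holds its last target.

## Task

Stand the four steel kingpins on the row of four blue round seats in order of length, one upright on each seat with its head (the wide end) down and wholly on the disc: the longest on the end seat next to the glass spice jar, then shorter and shorter to the shortest at the other end. Do not push away or tip the jar or the white wheel that stand at the ends of the row.

Things in the scene. Friction and masses are not known exactly. Their poses are not given: they have to be found in the camera images.
- pin_50_mid (a point): Loose plain steel kingpin bolt, the shortest of four, 50 mm long, standing upright on its head. Point: its centre, 25 mm above its underside; z runs up the shaft. Head (at the bottom): round flange 28 mm wide and 4 mm thick, then a hexagon about 18 to 20 mm wide up to 10 mm above the underside; above that a plain round shaft 12 mm thick to the top. About 90 g. At the start it stands on a bamboo board whose top is 18 mm above the table.
- pin_64_mid (a point): Loose plain steel kingpin bolt, the second shortest of four, 64 mm long, standing upright on its head. Point: its centre, 32 mm above its underside; z runs up the shaft. Head (at the bottom): round flange 28 mm wide and 4 mm thick, then a hexagon about 18 to 20 mm wide up to 10 mm above the underside; above that a plain round shaft 12 mm thick to the top. About 103 g. At the start it stands on a bamboo board whose top is 18 mm above the table.
- pin_78_mid (a point): Loose plain steel kingpin bolt, the second longest of four, 78 mm long, standing upright on its head. Point: its centre, 39 mm above its underside; z runs up the shaft. Head (at the bottom): round flange 28 mm wide and 4 mm thick, then a hexagon about 18 to 20 mm wide up to 10 mm above the underside; above that a plain round shaft 12 mm thick to the top. About 115 g. At the start it stands on a bamboo board whose top is 18 mm above the table.
- pin_92_mid (a point): Loose plain steel kingpin bolt, the longest of four, 92 mm long, standing upright on its head. Point: its centre, 46 mm above its underside; z runs up the shaft. Head (at the bottom): round flange 28 mm wide and 4 mm thick, then a hexagon about 18 to 20 mm wide up to 10 mm above the underside; above that a plain round shaft 12 mm thick to the top. About 128 g. At the start it stands on a bamboo board whose top is 18 mm above the table.
- seat_1: Seat 1 of the row of four alike: fixed flat round blue silicone disc, 50 mm wide, 3 mm thick; origin at the centre of its underside, so its top is 3 mm above it (24 mm above the table). The row is straight, seats 70 mm apart in the order 1, 2, 3, 4 on a 3 mm thick dark rubber strip 66 mm wide; each seat's y axis runs along the row from seat 1 towards seat 4, its x axis across the row.
- seat_2: Seat 2 of the row of four alike: fixed flat round blue silicone disc, 50 mm wide, 3 mm thick; origin at the centre of its underside, so its top is 3 mm above it (24 mm above the table). The row is straight, seats 70 mm apart in the order 1, 2, 3, 4 on a 3 mm thick dark rubber strip 66 mm wide; each seat's y axis runs along the row from seat 1 towards seat 4, its x axis across the row.
- seat_3: Seat 3 of the row of four alike: fixed flat round blue silicone disc, 50 mm wide, 3 mm thick; origin at the centre of its underside, so its top is 3 mm above it (24 mm above the table). The row is straight, seats 70 mm apart in the order 1, 2, 3, 4 on a 3 mm thick dark rubber strip 66 mm wide; each seat's y axis runs along the row from seat 1 towards seat 4, its x axis across the row.
- seat_4: Seat 4 of the row of four alike: fixed flat round blue silicone disc, 50 mm wide, 3 mm thick; origin at the centre of its underside, so its top is 3 mm above it (24 mm above the table). The row is straight, seats 70 mm apart in the order 1, 2, 3, 4 on a 3 mm thick dark rubber strip 66 mm wide; each seat's y axis runs along the row from seat 1 towards seat 4, its x axis across the row.
- jar: Loose glass spice jar with a dark twist cap, 44 mm wide, 88 mm tall, standing in line with the row, about 92 mm beyond the centre of one end seat (either seat 1 or seat 4). Origin at the centre of its underside. Not to be moved.
- wheel: Loose white skateboard wheel lying flat, 54 mm wide, 32 mm high, in line with the row about 92 mm beyond the end seat at the opposite end from the jar. Origin at the centre of its underside. Not to be moved.
Things that resemble listed ones, but are neither listed nor needed, are in the scene too. What is shaped like the part that bears pin_64_mid but green or yellow is not meant.

How it is judged:
At the end, for the whole second after the job is handed in: Each kingpin stands head down and released on its own seat: within 12 mm of its centre, upright within 0.12 rad, resting on it within 3 mm, slower than 20 mm/s; the longest on the end seat by the jar, then in falling order of length to the shortest at the other end (((horizontal distance between jar and seat_1 below 0.14 m and horizontal distance between pin_92_mid and seat_1 below 0.012 m and horizontal distance between pin_78_mid and seat_2 below 0.012 m and horizontal distance between pin_64_mid and seat_3 below 0.012 m and horizontal distance between pin_50_mid and seat_4 below 0.012 m) or (horizontal distance between jar and seat_4 below 0.14 m and horizontal distance between pin_50_mid and seat_1 below 0.012 m and horizontal distance between pin_64_mid and seat_2 below 0.012 m and horizontal distance between pin_78_mid and seat_3 below 0.012 m and horizontal distance between pin_92_mid and seat_4 below 0.012 m)) and angle between each of pin_50_mid, pin_64_mid, pin_78_mid, pin_92_mid's own z axis and vertical below 0.12 rad and z of pin_50_mid in the frame of seat_1 below 0.031 m and linear speed of each of pin_50, pin_64, pin_78, pin_92 below 0.02 m/s and z of pin_64_mid in the frame of seat_1 below 0.038 m and z of pin_78_mid in the frame of seat_1 below 0.045 m and z of pin_92_mid in the frame of seat_1 below 0.052 m); the robot touches nothing.
It fails at once if the jar is pushed more than 20 mm from its place or tipped (distance of jar from where it was at the start of the episode above 0.02 m or angle between jar's own z axis and vertical above 0.4 rad).
It fails at once if the wheel is pushed more than 20 mm from its place or tipped (distance of wheel from where it was at the start of the episode above 0.02 m or angle between wheel's own z axis and vertical above 0.4 rad).
It also fails if it takes over 96 s, if anything falls off the work surface, if the arm or the gripper's body presses on something with over 40 N, if the wrist force passes 120 N, or if a joint passes its speed limit or range.

## Working session

There is one attempt and no reset: what is moved stays moved. The work goes in short steps, Python scripts to look and compute and a tool call to move; the robot and the scene stay as the last step left them, time stands still between calls to the robot, and variables do not carry over. Pictures are saved under pics/ and viewed, and the job is handed in when it is done.

Besides the shell and the picture viewer there is one more tool, called after "Call:" by a JSON object that holds its "name" and its "arguments", one argument or row to a line. servo_tool: Moves the arm, as the interface text tells. Its arguments: {"type":"object","properties":{"deltas":{"type":"array","items":{"type":"object","properties":{"claw":{"type":"number"},"tx":{"type":"number"},"ty":{"type":"number"},"tz":{"type":"number"},"wx":{"type":"number"},"wy":{"type":"number"},"wz":{"type":"number"}}}}},"required":["deltas"]}

```bash
mkdir -p pics; python3 - <<'E'
from bench import telemetry,get_image,get_calibration,env
import cv2
for n in("scene","top"):
    cv2.imwrite(f"pics/{n}0.png",get_image(n)[:,:,::-1]); c=get_calibration(n); print(c)
print(telemetry.sense(),env.hold_point_z)
E
```

```text
{'intrinsics': array([[393.60374962,   0.        , 277.10454209],
       [  0.        , 393.60374962, 207.81601334],
       [  0.        ,   0.        ,   1.        ]]), 'rvec': array([ 0.70628547,  2.60964382, -1.09880132]), 'tvec': array([ 0.40410921, -0.18186515,  1.05680623])}
{'intrinsics': array([[393.22386176,   0.        , 278.85332166],
       [  0.        , 393.22386176, 215.59955968],
       [  0.        ,   0.        ,   1.        ]]), 'rvec': array([ 2.20366068, -2.16634484,  0.10471827]), 'tvec': array([0.05140218, 0.52338749, 0.94407389])}
{'time': 0.1, 'q': array([ 1.18241039e+00,  4.91492747e-01,  1.55938892e+00, -1.80140319e-05,
        1.09171789e+00, -1.05602119e-01]), 'qd': array([ 3.58888600e-04, -4.71321413e-05, -4.41730086e-05, -5.62981535e-04,
       -2.81931673e-04,  7.34760163e-04]), 'tau': array([ 1.67118746e-03, -6.13620973e+01, -2.58605021e+01,  6.93774107e-02,
        4.69904719e-02, -4.44737418e-05]), 'tcp_pos': array([0.17429345, 0.59997612, 0.21412411]), 'tcp_rot': array([-1.15340043e-04,  1.40917135e-01,  9.90021266e-01, -4.90124060e-04]), 'force': array([-0.64306561, -0.65683353,  0.50597599]), 'ft_torque': array([ 0.0504825 ,  0.00373115, -0.02561664]), 'width': 0.09511047849358248} 0.0188
```

View pics/scene0.png

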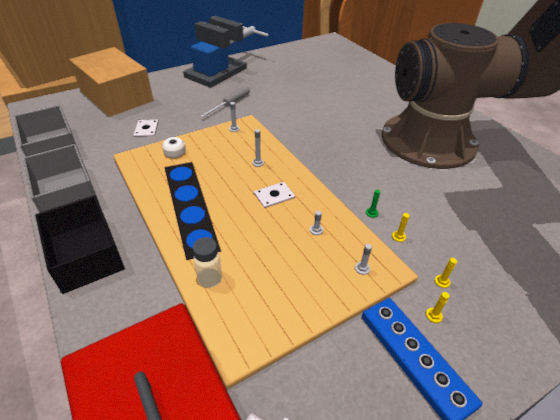

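View pics/top0.png

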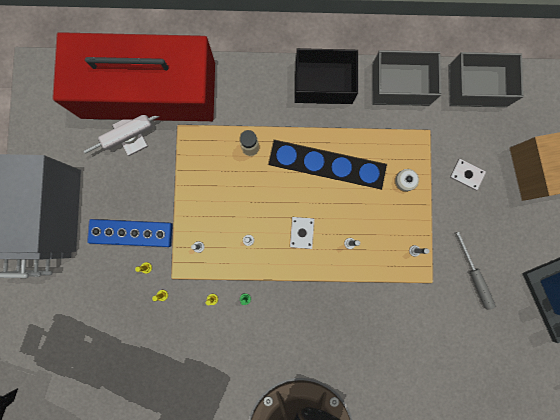

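The top view shows four steel pins at about (198,247), (248,240), (352,243) and (420,251). The seats run from (287,155) to (369,173), with the jar at (249,142) and the wheel at (406,180). The look-alikes are three yellow pins at (144,268), (160,295) and (211,300) and a green one at (246,299). None of those are steel.

```bash
cat > h.py <<'E'
import cv2,numpy as np
from bench import telemetry,get_image,get_calibration,env
def ray(n,uv):
    c=get_calibration(n);R=cv2.Rodrigues(c["rvec"])[0];t=c["tvec"]
    d=R.T@(np.linalg.inv(c["intrinsics"])@np.array([uv[0],uv[1],1.]));return -R.T@t,d
def onz(n,uv,z):
    o,d=ray(n,uv);return o+d*(z-o[2])/d[2]
def proj(n,p):
    c=get_calibration(n);return cv2.projectPoints(np.array([p],float),c["rvec"],c["tvec"],c["intrinsics"],None)[0].ravel()
E
python3 - <<'E'
from h import *
for n in("top","scene"):
    im=cv2.imread(f"pics/{n}0.png");hsv=cv2.cvtColor(im,cv2.COLOR_BGR2HSV)
    m=cv2.inRange(hsv,(100,150,80),(125,255,255))
    k,l,s,c=cv2.connectedComponentsWithStats(m)
    for i in range(1,k):
        if 80<s[i,4]<900: print(n,"blue",c[i].round(1),s[i],onz(n,c[i],.024).round(4))
    # grey on board
    m=cv2.inRange(hsv,(0,0,0),(180,75,255))
    k,l,s,c=cv2.connectedComponentsWithStats(m)
    for i in range(1,k):
        if 25<s[i,4]<1500: print(n,"grey",c[i].round(1),s[i],onz(n,c[i],.018).round(3))
t=cv2.imread("pics/top0.png");s=cv2.imread("pics/scene0.png")
r=lambda im,x,y:cv2.resize(im[y-20:y+20,x-20:x+20],(200,200),interpolation=cv2.INTER_CUBIC)
a=np.hstack([r(t,*p) for p in((198,247),(248,240),(352,243),(420,251))])
def r2(x,y):return cv2.resize(s[y-30:y+30,x-20:x+20],(200,300),interpolation=cv2.INTER_CUBIC)
b=np.hstack([r2(*p) for p in((366,258),(317,223),(258,148),(234,117))])
cv2.imwrite("pics/crop0.png",np.vstack([a,b]))
E
```

```text
top blue [286.2 154.7] [276 145  21  20 318] [0.6742 0.0448 0.024 ]
top blue [313.7 160.7] [304 151  20  20 318] [ 0.6604 -0.0237  0.024 ]
top blue [341.3 166.7] [331 157  21  20 319] [ 0.6467 -0.0923  0.024 ]
top blue [368.8 172.6] [359 163  21  20 319] [ 0.6331 -0.1609  0.024 ]
top grey [123.1  60.6] [ 85  57  82  13 419] [0.91  0.461 0.018]
top grey [248.9 142.5] [240 130  19  26 372] [0.705 0.138 0.018]
top grey [327.3 164.7] [ 269  140  118   49 1359] [ 0.652 -0.059  0.018]
top grey [406.7 179.7] [395 169  24  22 415] [ 0.618 -0.257  0.018]
top grey [301.8 232.5] [290 217  25  32 694] [0.482 0.003 0.018]
top grey [ 96. 231.] [ 91 227  10   9  68] [0.477 0.506 0.018]
top grey [108.6 231.5] [104 228  10   8  64] [0.476 0.475 0.018]
top grey [121.4 232.2] [117 228  10   9  67] [0.475 0.444 0.018]
top grey [134.2 232.8] [130 229  10   9  68] [0.474 0.413 0.018]
top grey [147.  233.3] [143 229   9   9  64] [0.474 0.382 0.018]
top grey [159.9 234. ] [156 230   9   9  66] [0.473 0.35  0.018]
top grey [248.  239.9] [243 235  11  11 104] [0.462 0.135 0.018]
top grey [351.  242.9] [344 23
[... 781 characters left out ...]
26 625] [ 0.479 -0.     0.018]
scene grey [316.7 224.6] [310 211  14  24 190] [0.45  0.122 0.018]
scene grey [363.9 261.1] [355 244  17  31 268] [0.427 0.244 0.018]
scene grey [208.6 277.2] [198 268  22  19 326] [0.692 0.133 0.018]
scene grey [385.2 312.6] [379 307  13  12 125] [0.466 0.346 0.018]
scene grey [397.9 327.7] [391 322  14  13 137] [0.467 0.377 0.018]
scene grey [411.5 343.7] [405 337  14  14 152] [0.468 0.409 0.018]
scene grey [425.9 360.9] [419 354  15  15 170] [0.469 0.44  0.018]
scene grey [146.4 396.5] [135 372  26  48 553] [0.849 0.278 0.018]
scene grey [441.4 379.2] [434 372  16  15 183] [0.47  0.472 0.018]
scene grey [457.9 398.7] [450 391  17  17 209] [0.471 0.503 0.018]
```

View pics/crop0.png

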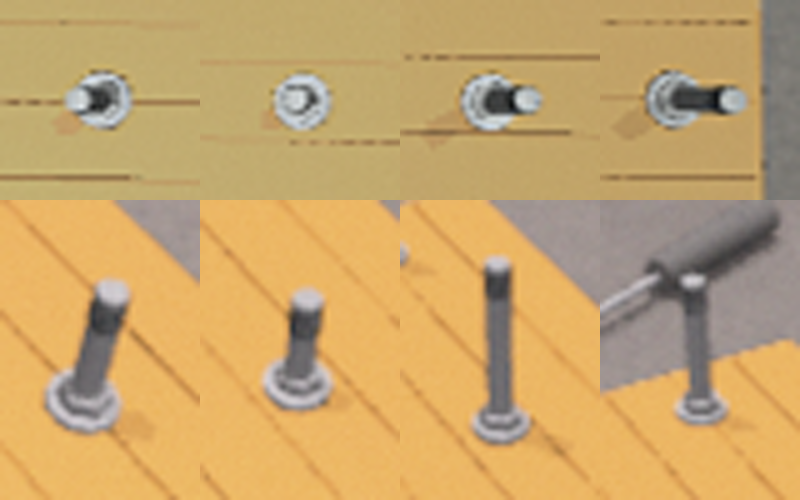

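```bash
cat >> h.py <<'E'
def tri(a,b):
    o1,d1=ray("top",a);o2,d2=ray("scene",b);d1/=np.linalg.norm(d1);d2/=np.linalg.norm(d2)
    s=np.linalg.lstsq(np.c_[d1,-d2],o2-o1,rcond=None)[0];p=o1+s[0]*d1;q=o2+s[1]*d2
    return (p+q)/2,np.linalg.norm(p-q)
E
python3 - <<'E'
from h import *
P=dict(A=((198.2,246.7),(193.2,246.7),(362.2,268.4),(368.2,246.2)),B=((248.1,239.9),(246.6,239),(316,229.8),(318,212.4)),
C=((349.2,243),(356.7,242.7),(257.8,163),(257,130.6)),D=((414,250.4),(426.2,250.6),(233.8,128.4),(232.4,103.2)))
for k,(f,t,g,h) in P.items():
    a,e=tri(f,g);b,e2=tri(t,h)
    print(k,"flange",a.round(4),round(e,4),onz("top",f,.021).round(4),onz("scene",g,.021).round(4),"tip",b.round(4),round(e2,4),"len",b[2]-.018)
    for L in(50,64,78,92): print(L,onz("top",t,.018+L/1e3)[:2].round(4),onz("scene",h,.018+L/1e3)[:2].round(4),end=";")
    print()
t=cv2.imread("pics/top0.png");s=cv2.imread("pics/scene0.png")
print("wheel",onz("top",(406.7,179.7),.05),"jar",onz("top",(249,138),.106))
print("board->",onz("top",(301.8,232.5),.02))
E
```

```text
A flange [0.4426 0.2559 0.0201] 0.0013 [0.4431 0.2553 0.021 ] [0.4426 0.2567 0.021 ] tip [0.4424 0.2555 0.0819] 0.0013 len 0.06389104082282183
50 [0.4428 0.2579] [0.4319 0.248 ];64 [0.4428 0.2551] [0.4419 0.256 ];78 [0.4428 0.2522] [0.4519 0.2639];92 [0.4428 0.2494] [0.4619 0.2719];
B flange [0.4611 0.1349 0.0201] 0.0013 [0.4616 0.1344 0.021 ] [0.4612 0.1359 0.021 ] tip [0.4621 0.1352 0.0698] 0.0015 len 0.05181721808720187
50 [0.4627 0.1349] [0.4603 0.1342];64 [0.4624 0.1339] [0.4696 0.1452];78 [0.4621 0.133 ] [0.4788 0.1562];92 [0.4618 0.132 ] [0.488  0.1672];
C flange [ 0.4578 -0.1128  0.0201] 0.0011 [ 0.4582 -0.113   0.021 ] [ 0.4579 -0.1114  0.021 ] tip [ 0.4577 -0.1125  0.1106] 0.0 len 0.092559275710599
50 [ 0.4584 -0.1214] [ 0.4269 -0.1704];64 [ 0.4582 -0.1185] [ 0.437  -0.1514];78 [ 0.4579 -0.1155] [ 0.4472 -0.1323];92 [ 0.4577 -0.1126] [ 0.4573 -0.1132];
D flange [ 0.4426 -0.2714  0.0226] 0.0004 [ 0.4428 -0.2721  0.021 ] [ 0.4415 -0.2736  0.021 ] tip [ 0.442  -0.2726  0.0957] 0.0018 len 0.0776919899872668
50 [ 0.4428 -0.2839] [ 0.421  -0.3173];64 [ 0.4428 -0.2784] [ 0.4313 -0.2943];78 [ 0.4427 -0.273 ] [ 0.4416 -0.2714];92 [ 0.4427 -0.2675] [ 0.4519 -0.2484];
wheel [ 0.61232353 -0.24610096  0.05      ] jar [0.69123894 0.1321676  0.106     ]
board-> [0.48196503 0.00337173 0.02      ]
```

Both views agree to 1–2 mm. The pins are:
- 64 mm at (.4425,.2557)
- 50 mm at (.462,.135)
- 92 mm at (.458,-.1127)
- 78 mm at (.4425,-.2723)

The seats from the jar end are (.674,.0447), (.660,-.0235), (.6464,-.0921) and (.6326,-.1607). I'll place shortest first with the jaws across the row.

Call:
{"name": "servo_tool", "arguments": {
  "deltas": [
    {"claw": -1,"tx": -40.6,"ty": -36.6,"tz": -3,"wz": 14.2},
    {"claw": -1,"tx": -40.6,"ty": -36.6,"tz": -3,"wz": 14.2},
    {"claw": -1,"tx": -40.6,"ty": -36.6,"tz": -3,"wz": 14.2},
    {"claw": -1,"tx": -40.6,"ty": -36.6,"tz": -3,"wz": 14.2},
    {"claw": -1,"tx": -40.6,"ty": -36.6,"tz": -3,"wz": 14.2},
    {"claw": -1,"tx": -40.6,"ty": -36.6,"tz": -3,"wz": 14.2},
    {"claw": -1,"tx": -40.6,"ty": -36.6,"tz": -3,"wz": 14.2},
    {"claw": -1,"tx": -40.6,"ty": -36.6,"tz": -3,"wz": 14.2},
    {"claw": -1,"tx": -40.6,"ty": -36.6,"tz": -3,"wz": 14.2},
    {"claw": -1,"tx": -40.6,"ty": -36.6,"tz": -3,"wz": 14.2}
  ]
}}

```text
invalid input
```

```bash
cat >> h.py <<'E'
from scipy.spatial.transform import Rotation as Ro
Rt=Ro.from_matrix(np.array([[.196,.981,0],[.9806,-.1961,0],[0,0,-1.]]).T)
def go(x,y,z):
    s=telemetry.sense();w=s["tcp_rot"];R=Ro.from_quat([w[1],w[2],w[3],w[0]])
    d=R.inv().apply(np.array([x,y,z])-s["tcp_pos"])*100;r=np.rad2deg((R.inv()*Rt).as_rotvec())/6
    print("t",round(s["time"],2),"tcp",s["tcp_pos"].round(4),"w",round(s["width"],4),"F",s["force"].round(1),"d",d.round(2),"r",r.round(2),"q",s["q"].round(2))
E
python3 -c "
from h import *
go(.462,.135,.244)"
```

```text
t 0.1 tcp [0.1743 0.6    0.2141] w 0.0951 F [-0.6 -0.7  0.5] d [-40.6  -36.63  -2.95] r [-1.000e-02  1.000e-02  1.418e+01] q [ 1.18  0.49  1.56 -0.    1.09 -0.11]
```

Call:
{"name": "servo_tool", "arguments": {
  "deltas": [
    {"claw": -1,"tx": -4,"ty": -3.6,"tz": -0.6,"wx": 0,"wy": 0,"wz": 1.1},
    {"claw": -1,"tx": -8,"ty": -7.2,"tz": -1.2,"wx": 0,"wy": 0,"wz": 2.2}
  ]
}}

```text
time: 0.27
tcp_pos: [0.2175, 0.5294, 0.2228]
tcp_rot: [-0.0, 0.255, 0.967, -0.001]
force: [1.1, 0.1, 0.0]
width: 0.0953
```

```bash
python3 -c "
from h import *
go(.462,.135,.244)"
```

```text
t 0.27 tcp [0.2175 0.5294 0.2228] w 0.0953 F [1.1 0.1 0. ] d [-40.71 -22.27  -2.08] r [-1.000e-02  1.000e-02  1.196e+01] q [1.07 0.41 1.68 0.   1.06 0.01]
```

Call:
{"name": "servo_tool", "arguments": {
  "deltas": [
    {"claw": -1,"tx": -40.7,"ty": -22.3,"tz": -2,"wx": 0,"wy": 0,"wz": 12},
    {"claw": -1,"tx": -40.7,"ty": -22.3,"tz": -2,"wx": 0,"wy": 0,"wz": 12},
    {"claw": -1,"tx": -40.7,"ty": -22.3,"tz": -2,"wx": 0,"wy": 0,"wz": 12},
    {"claw": -1,"tx": -40.7,"ty": -22.3,"tz": -2,"wx": 0,"wy": 0,"wz": 12},
    {"claw": -1,"tx": -40.7,"ty": -22.3,"tz": -2,"wx": 0,"wy": 0,"wz": 12},
    {"claw": -1,"tx": -40.7,"ty": -22.3,"tz": -2,"wx": 0,"wy": 0,"wz": 12},
    {"claw": -1,"tx": -40.7,"ty": -22.3,"tz": -2,"wx": 0,"wy": 0,"wz": 12},
    {"claw": -1,"tx": -40.7,"ty": -22.3,"tz": -2,"wx": 0,"wy": 0,"wz": 12},
    {"claw": -1,"tx": -40.7,"ty": -22.3,"tz": -2,"wx": 0,"wy": 0,"wz": 12},
    {"claw": -1,"tx": -40.7,"ty": -22.3,"tz": -2,"wx": 0,"wy": 0,"wz": 12}
  ]
}}

```text
time: 1.1
tcp_pos: [0.4384, 0.1743, 0.2419]
tcp_rot: [-0.0, 0.774, 0.634, 0.0]
force: [1.2, 0.7, -0.4]
width: 0.0952
```

```bash
python3 -c "
from h import *
go(.462,.135,.11)"
```

```text
t 1.1 tcp [0.4384 0.1743 0.2419] w 0.0952 F [ 1.2  0.7 -0.4] d [-3.39  3.09 13.19] r [-0.   -0.   -0.01] q [0.24 0.24 1.88 0.   1.02 0.44]
```

Call:
{"name": "servo_tool", "arguments": {
  "deltas": [
    {"claw": -1,"tx": -3.4,"ty": 3.1,"tz": 0,"wx": 0,"wy": 0,"wz": 0},
    {"claw": -1,"tx": -3.4,"ty": 3.1,"tz": 3,"wx": 0,"wy": 0,"wz": 0},
    {"claw": -1,"tx": -3.4,"ty": 3.1,"tz": 6,"wx": 0,"wy": 0,"wz": 0},
    {"claw": -1,"tx": -3.4,"ty": 3.1,"tz": 9,"wx": 0,"wy": 0,"wz": 0},
    {"claw": -1,"tx": -3.4,"ty": 3.1,"tz": 12,"wx": 0,"wy": 0,"wz": 0},
    {"claw": -1,"tx": -3.4,"ty": 3.1,"tz": 13.2,"wx": 0,"wy": 0,"wz": 0},
    {"claw": -1,"tx": -3.4,"ty": 3.1,"tz": 13.2,"wx": 0,"wy": 0,"wz": 0},
    {"claw": -1,"tx": -3.4,"ty": 3.1,"tz": 13.2,"wx": 0,"wy": 0,"wz": 0}
  ]
}}

```text
time: 1.77
tcp_pos: [0.4617, 0.137, 0.1096]
tcp_rot: [-0.0, 0.772, 0.636, -0.001]
force: [-1.3, 0.2, 1.5]
width: 0.0951
```

```bash
python3 -c "
from h import *
go(.462,.135,.018+.036-.0188)
im=get_image('top')[:,:,::-1];im2=get_image('scene')[:,:,::-1]
a=cv2.resize(im[190:290,180:330],(600,400));cv2.imwrite('pics/a1.png',a)
cv2.imwrite('pics/a2.png',cv2.resize(im2[150:290,230:430],(700,490)))
print(proj('top',[.462,.135,.068]))"
```

```text
t 1.77 tcp [0.4617 0.137  0.1096] w 0.0951 F [-1.3  0.2  1.5] d [-0.19  0.08  7.44] r [-0.01  0.    0.05] q [0.15 0.44 2.02 0.   0.69 0.34]
[246.54397547 239.3049534 ]
```

View pics/a2.png

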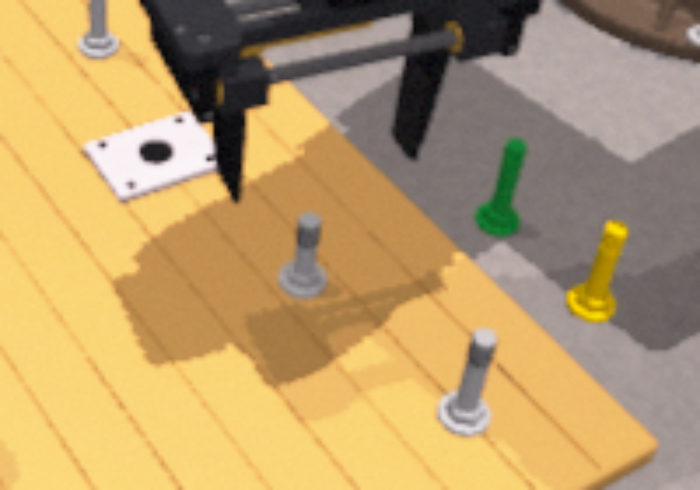

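The pin at crop (305,255) stands between the two fingers, at crop (235,190) and (410,150). Next I descend and close.

Call:
{"name": "servo_tool", "arguments": {
  "deltas": [
    {"claw": -1,"tx": -0.2,"ty": 0.1,"tz": 2,"wx": 0,"wy": 0,"wz": 0},
    {"claw": -1,"tx": -0.2,"ty": 0.1,"tz": 4,"wx": 0,"wy": 0,"wz": 0},
    {"claw": -1,"tx": -0.2,"ty": 0.1,"tz": 6,"wx": 0,"wy": 0,"wz": 0},
    {"claw": -1,"tx": -0.2,"ty": 0.1,"tz": 7.4,"wx": 0,"wy": 0,"wz": 0},
    {"claw": 0.5,"tx": -0.2,"ty": 0.1,"tz": 7.4,"wx": 0,"wy": 0,"wz": 0},
    {"claw": 0.5,"tx": -0.2,"ty": 0.1,"tz": 7.4,"wx": 0,"wy": 0,"wz": 0},
    {"claw": 0.5,"tx": -0.2,"ty": 0.1,"tz": 7.4,"wx": 0,"wy": 0,"wz": 0},
    {"claw": 0.5,"tx": -0.2,"ty": 0.1,"tz": 7.4,"wx": 0,"wy": 0,"wz": 0},
    {"claw": 0.5,"tx": -0.2,"ty": 0.1,"tz": 7.4,"wx": 0,"wy": 0,"wz": 0},
    {"claw": 0.5,"tx": -0.2,"ty": 0.1,"tz": 7.4,"wx": 0,"wy": 0,"wz": 0}
  ]
}}

```text
time: 2.7
tcp_pos: [0.4627, 0.135, 0.0366]
tcp_rot: [0.0, 0.772, 0.636, 0.001]
force: [0.8, 0.7, -0.1]
width: 0.0605
```

Call:
{"name": "servo_tool", "arguments": {
  "deltas": [
    {"claw": 0.7,"tx": 0,"ty": 0,"tz": 0,"wx": 0,"wy": 0,"wz": 0},
    {"claw": 0.8,"tx": 0,"ty": 0,"tz": 0,"wx": 0,"wy": 0,"wz": 0},
    {"claw": 0.9,"tx": 0,"ty": 0,"tz": 0,"wx": 0,"wy": 0,"wz": 0},
    {"claw": 1,"tx": 0,"ty": 0,"tz": 0,"wx": 0,"wy": 0,"wz": 0},
    {"claw": 1,"tx": 0,"ty": 0,"tz": 0,"wx": 0,"wy": 0,"wz": 0},
    {"claw": 1,"tx": 0,"ty": 0,"tz": 0,"wx": 0,"wy": 0,"wz": 0}
  ]
}}

```text
time: 3.2
tcp_pos: [0.4624, 0.1349, 0.0358]
tcp_rot: [-0.0, 0.772, 0.636, -0.0]
force: [1.1, 0.5, 0.4]
width: 0.0204
```

```bash
python3 -c "
from h import *
go(.6326,-.1607,.16)"
```

```text
t 3.2 tcp [0.4624 0.1349 0.0358] w 0.0204 F [1.1 0.5 0.4] d [-25.75  22.36 -12.43] r [-0.   -0.    0.05] q [0.15 0.57 2.07 0.   0.5  0.34]
```

Call:
{"name": "servo_tool", "arguments": {
  "deltas": [
    {"claw": 1,"tx": 0,"ty": 0,"tz": 0,"wx": 0,"wy": 0,"wz": 0},
    {"claw": 1,"tx": 0,"ty": 0,"tz": 0,"wx": 0,"wy": 0,"wz": 0},
    {"claw": 1,"tx": 0,"ty": 0,"tz": 0,"wx": 0,"wy": 0,"wz": 0},
    {"claw": 1,"tx": 0,"ty": 0,"tz": 0,"wx": 0,"wy": 0,"wz": 0},
    {"claw": 1,"tx": 0,"ty": 0,"tz": -1,"wx": 0,"wy": 0,"wz": 0},
    {"claw": 1,"tx": 0,"ty": 0,"tz": -3,"wx": 0,"wy": 0,"wz": 0},
    {"claw": 1,"tx": 0,"ty": 0,"tz": -6,"wx": 0,"wy": 0,"wz": 0},
    {"claw": 1,"tx": 0,"ty": 0,"tz": -9,"wx": 0,"wy": 0,"wz": 0},
    {"claw": 1,"tx": 0,"ty": 0,"tz": -12.4,"wx": 0,"wy": 0,"wz": 0}
  ]
}}

```text
time: 3.95
tcp_pos: [0.4617, 0.1348, 0.1614]
tcp_rot: [-0.0, 0.772, 0.636, -0.0]
force: [0.4, 0.3, -0.4]
width: 0.0113
```

```bash
python3 -c "
from h import *
go(.6326,-.1607,.16)"
```

```text
t 3.95 tcp [0.4617 0.1348 0.1614] w 0.0113 F [ 0.4  0.3 -0.4] d [-25.73  22.42   0.12] r [-0.01  0.    0.05] q [0.15 0.36 1.96 0.   0.82 0.34]
```

Call:
{"name": "servo_tool", "arguments": {
  "deltas": [
    {"claw": 1,"tx": -2,"ty": 1.7,"tz": 0,"wx": 0,"wy": 0,"wz": 0},
    {"claw": 1,"tx": -5,"ty": 4.3,"tz": 0,"wx": 0,"wy": 0,"wz": 0},
    {"claw": 1,"tx": -8,"ty": 7,"tz": 0,"wx": 0,"wy": 0,"wz": 0},
    {"claw": 1,"tx": -11,"ty": 9.6,"tz": 0,"wx": 0,"wy": 0,"wz": 0},
    {"claw": 1,"tx": -14,"ty": 12.2,"tz": 0,"wx": 0,"wy": 0,"wz": 0},
    {"claw": 1,"tx": -17,"ty": 14.8,"tz": 0,"wx": 0,"wy": 0,"wz": 0},
    {"claw": 1,"tx": -20,"ty": 17.4,"tz": 0,"wx": 0,"wy": 0,"wz": 0},
    {"claw": 1,"tx": -23,"ty": 20,"tz": 0,"wx": 0,"wy": 0,"wz": 0},
    {"claw": 1,"tx": -25,"ty": 21.7,"tz": 0,"wx": 0,"wy": 0,"wz": 0},
    {"claw": 1,"tx": -25.7,"ty": 22.4,"tz": 0,"wx": 0,"wy": 0,"wz": 0}
  ]
}}

```text
time: 4.78
tcp_pos: [0.6342, -0.1637, 0.1602]
tcp_rot: [0.0, 0.773, 0.635, 0.0]
force: [0.2, 0.8, -0.5]
width: 0.0117
```

Call:
{"name": "servo_tool", "arguments": {
  "deltas": [
    {"claw": 1,"tx": 0,"ty": 0,"tz": 2,"wx": 0,"wy": 0,"wz": 0},
    {"claw": 1,"tx": 0,"ty": 0,"tz": 4,"wx": 0,"wy": 0,"wz": 0},
    {"claw": 1,"tx": 0,"ty": 0,"tz": 6,"wx": 0,"wy": 0,"wz": 0},
    {"claw": 1,"tx": 0,"ty": 0,"tz": 8,"wx": 0,"wy": 0,"wz": 0},
    {"claw": 1,"tx": 0,"ty": 0,"tz": 9.5,"wx": 0,"wy": 0,"wz": 0},
    {"claw": 1,"tx": 0,"ty": 0,"tz": 10.2,"wx": 0,"wy": 0,"wz": 0},
    {"claw": 1,"tx": 0,"ty": 0,"tz": 10.2,"wx": 0,"wy": 0,"wz": 0},
    {"claw": 1,"tx": 0,"ty": 0,"tz": 10.2,"wx": 0,"wy": 0,"wz": 0}
  ]
}}

```text
time: 5.45
tcp_pos: [0.6333, -0.1599, 0.0585]
tcp_rot: [0.0, 0.772, 0.636, 0.0]
force: [0.2, -1.2, 0.0]
width: 0.0115
```

```bash
python3 -c "
from h import *
go(.6326,-.1607,.0352+.006)
im=get_image('top')[:,:,::-1];im2=get_image('scene')[:,:,::-1]
cv2.imwrite('pics/b2.png',cv2.resize(im2[100:300,120:320],(600,600)))"
```

```text
t 5.45 tcp [ 0.6333 -0.1599  0.0585] w 0.0115 F [ 0.2 -1.2  0. ] d [-0.1  -0.05  1.73] r [ 0.   -0.    0.05] q [-0.35  0.7   1.62  0.    0.81 -0.16]
```

View pics/b2.png

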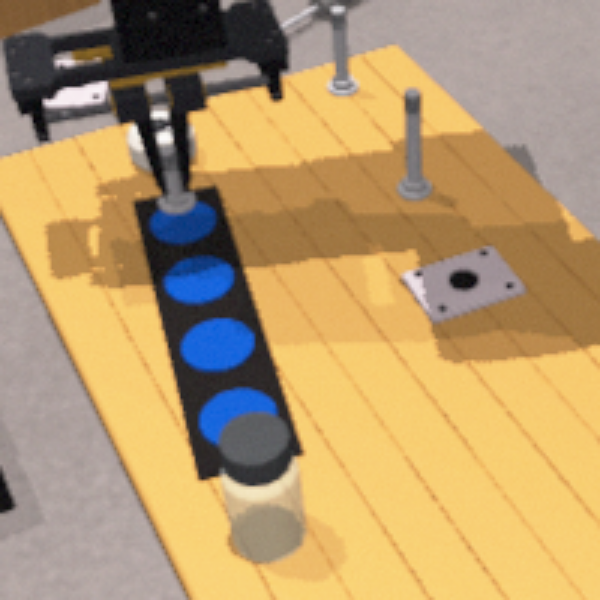

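The pin hangs upright about 17 mm above seat 4, with its head at crop (177,203). I lower it gently.

Call:
{"name": "servo_tool", "arguments": {
  "deltas": [
    {"claw": 1,"tx": -0.1,"ty": 0,"tz": 0.6,"wx": 0,"wy": 0,"wz": 0},
    {"claw": 1,"tx": -0.1,"ty": 0,"tz": 1.1,"wx": 0,"wy": 0,"wz": 0},
    {"claw": 1,"tx": -0.1,"ty": 0,"tz": 1.4,"wx": 0,"wy": 0,"wz": 0},
    {"claw": 1,"tx": -0.1,"ty": 0,"tz": 1.6,"wx": 0,"wy": 0,"wz": 0},
    {"claw": 1,"tx": -0.1,"ty": 0,"tz": 1.7,"wx": 0,"wy": 0,"wz": 0},
    {"claw": 1,"tx": -0.1,"ty": 0,"tz": 1.7,"wx": 0,"wy": 0,"wz": 0},
    {"claw": 1,"tx": -0.1,"ty": 0,"tz": 1.7,"wx": 0,"wy": 0,"wz": 0}
  ]
}}

```text
time: 6.13
tcp_pos: [0.6328, -0.1612, 0.0417]
tcp_rot: [-0.0, 0.772, 0.636, -0.0]
force: [-3.3, 0.2, 9.6]
width: 0.0114
```

```bash
python3 -c "
from h import *
go(.6326,-.1607,.0352+.006)"
```

```text
t 6.13 tcp [ 0.6328 -0.1612  0.0417] w 0.0114 F [-3.3  0.2  9.6] d [ 0.04 -0.03  0.05] r [-0.   -0.    0.05] q [-0.35  0.73  1.63  0.    0.78 -0.16]
```

Call:
{"name": "servo_tool", "arguments": {
  "deltas": [
    {"claw": 0.5,"tx": 0,"ty": 0,"tz": -0.05,"wx": 0,"wy": 0,"wz": 0},
    {"claw": 0,"tx": 0,"ty": 0,"tz": -0.05,"wx": 0,"wy": 0,"wz": 0},
    {"claw": 0,"tx": 0,"ty": 0,"tz": -0.05,"wx": 0,"wy": 0,"wz": 0},
    {"claw": 0,"tx": 0,"ty": 0,"tz": -0.05,"wx": 0,"wy": 0,"wz": 0},
    {"claw": 0,"tx": 0,"ty": 0,"tz": -0.05,"wx": 0,"wy": 0,"wz": 0},
    {"claw": 0,"tx": 0,"ty": 0,"tz": -2,"wx": 0,"wy": 0,"wz": 0},
    {"claw": 0,"tx": 0,"ty": 0,"tz": -5,"wx": 0,"wy": 0,"wz": 0},
    {"claw": -0.5,"tx": 0,"ty": 0,"tz": -8,"wx": 0,"wy": 0,"wz": 0},
    {"claw": -1,"tx": 0,"ty": 0,"tz": -11,"wx": 0,"wy": 0,"wz": 0},
    {"claw": -1,"tx": 0,"ty": 0,"tz": -11,"wx": 0,"wy": 0,"wz": 0}
  ]
}}

```text
time: 6.97
tcp_pos: [0.635, -0.1619, 0.1566]
tcp_rot: [0.004, 0.772, 0.636, 0.002]
force: [0.2, -0.2, 0.5]
width: 0.0622
```

```bash
python3 -c "
from h import *
go(.4425,.2557,.16)"
```

```text
t 6.97 tcp [ 0.635  -0.1619  0.1566] w 0.0622 F [ 0.2 -0.2  0.5] d [ 37.31 -26.87  -0.6 ] r [0.08 0.01 0.05] q [-0.35  0.59  1.55  0.    1.   -0.16]
```

Call:
{"name": "servo_tool", "arguments": {
  "deltas": [
    {"claw": -1,"tx": 2,"ty": -1.4,"tz": 0,"wx": 0,"wy": 0,"wz": 0},
    {"claw": -1,"tx": 5,"ty": -3.6,"tz": 0,"wx": 0,"wy": 0,"wz": 0},
    {"claw": -1,"tx": 8.2,"ty": -5.9,"tz": 0,"wx": 0,"wy": 0,"wz": 0},
    {"claw": -1,"tx": 11.4,"ty": -8.2,"tz": 0,"wx": 0,"wy": 0,"wz": 0},
    {"claw": -1,"tx": 14.6,"ty": -10.5,"tz": 0,"wx": 0,"wy": 0,"wz": 0},
    {"claw": -1,"tx": 17.8,"ty": -12.8,"tz": 0,"wx": 0,"wy": 0,"wz": 0},
    {"claw": -1,"tx": 21,"ty": -15.1,"tz": 0,"wx": 0,"wy": 0,"wz": 0},
    {"claw": -1,"tx": 24.2,"ty": -17.4,"tz": 0,"wx": 0,"wy": 0,"wz": 0},
    {"claw": -1,"tx": 27.4,"ty": -19.7,"tz": 0,"wx": 0,"wy": 0,"wz": 0},
    {"claw": -1,"tx": 30.6,"ty": -22,"tz": 0,"wx": 0,"wy": 0,"wz": 0}
  ]
}}

```text
time: 7.8
tcp_pos: [0.4744, 0.1827, 0.1506]
tcp_rot: [-0.0, 0.772, 0.636, 0.0]
force: [0.4, 0.5, -0.3]
width: 0.0951
```

Call:
{"name": "servo_tool", "arguments": {
  "deltas": [
    {"claw": -1,"tx": 3.2,"ty": -2.3,"tz": 0,"wx": 0,"wy": 0,"wz": 0},
    {"claw": -1,"tx": 5.5,"ty": -4,"tz": 0,"wx": 0,"wy": 0,"wz": 0},
    {"claw": -1,"tx": 6.5,"ty": -4.7,"tz": 0,"wx": 0,"wy": 0,"wz": 0},
    {"claw": -1,"tx": 6.5,"ty": -4.7,"tz": 1.5,"wx": 0,"wy": 0,"wz": 0},
    {"claw": -1,"tx": 6.5,"ty": -4.7,"tz": 3,"wx": 0,"wy": 0,"wz": 0},
    {"claw": -1,"tx": 6.5,"ty": -4.7,"tz": 4,"wx": 0,"wy": 0,"wz": 0},
    {"claw": -1,"tx": 6.5,"ty": -4.7,"tz": 4,"wx": 0,"wy": 0,"wz": 0},
    {"claw": -1,"tx": 6.5,"ty": -4.7,"tz": 4,"wx": 0,"wy": 0,"wz": 0}
  ]
}}

```text
time: 8.47
tcp_pos: [0.442, 0.2535, 0.1105]
tcp_rot: [-0.0, 0.772, 0.636, -0.001]
force: [0.0, 0.3, -0.8]
width: 0.0947
```

```bash
python3 -c "
from h import *
go(.4425,.2557,.018+.042-.0188)
im2=get_image('scene')[:,:,::-1];im=get_image('top')[:,:,::-1]
a=cv2.resize(im2[100:300,120:440],(800,500));cv2.imwrite('pics/c2.png',a)
cv2.imwrite('pics/c1.png',cv2.resize(im[120:270,170:440],(800,445)))"
```

```text
t 8.47 tcp [0.442  0.2535 0.1105] w 0.0947 F [ 0.   0.3 -0.8] d [0.23 0.01 6.93] r [-0.01  0.01  0.04] q [0.39 0.47 1.95 0.   0.72 0.58]
```

View pics/c2.png

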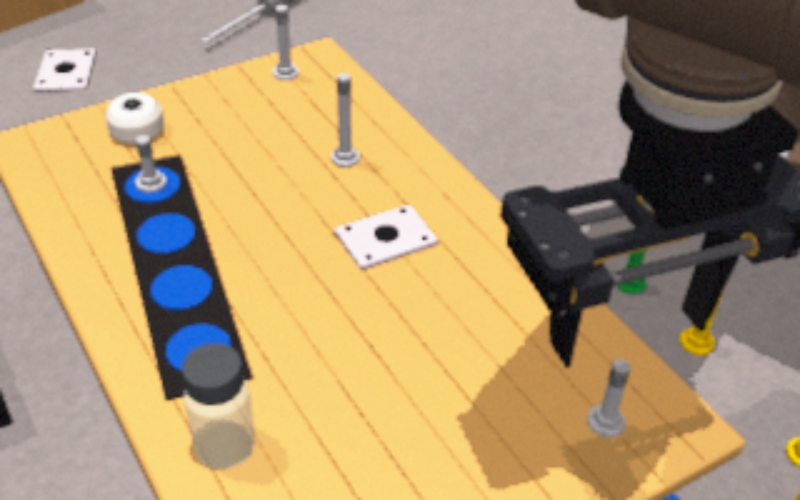

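View pics/c1.png

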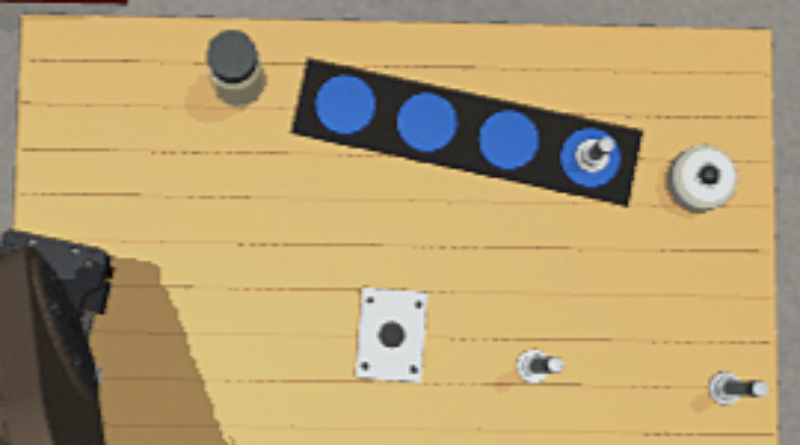

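The 50 mm pin stands on seat 4. The 64 mm pin is between the open fingers, and the yellow pin at (700,340) is clear by about 40 mm.

Call:
{"name": "servo_tool", "arguments": {
  "deltas": [
    {"claw": -1,"tx": 0.1,"ty": 0,"tz": 2,"wx": 0,"wy": 0,"wz": 0},
    {"claw": -1,"tx": 0.2,"ty": 0,"tz": 4,"wx": 0,"wy": 0,"wz": 0},
    {"claw": -1,"tx": 0.2,"ty": 0,"tz": 6,"wx": 0,"wy": 0,"wz": 0},
    {"claw": -1,"tx": 0.2,"ty": 0,"tz": 6.9,"wx": 0,"wy": 0,"wz": 0},
    {"claw": 0.5,"tx": 0.2,"ty": 0,"tz": 6.9,"wx": 0,"wy": 0,"wz": 0},
    {"claw": 0.5,"tx": 0.2,"ty": 0,"tz": 6.9,"wx": 0,"wy": 0,"wz": 0},
    {"claw": 0.5,"tx": 0.2,"ty": 0,"tz": 6.9,"wx": 0,"wy": 0,"wz": 0},
    {"claw": 0.5,"tx": 0.2,"ty": 0,"tz": 6.9,"wx": 0,"wy": 0,"wz": 0},
    {"claw": 0.6,"tx": 0.2,"ty": 0,"tz": 6.9,"wx": 0,"wy": 0,"wz": 0},
    {"claw": 0.7,"tx": 0.2,"ty": 0,"tz": 6.9,"wx": 0,"wy": 0,"wz": 0}
  ]
}}

```text
time: 9.4
tcp_pos: [0.4424, 0.2561, 0.0424]
tcp_rot: [0.0, 0.772, 0.636, 0.001]
force: [0.6, 0.1, 0.1]
width: 0.0605
```

Call:
{"name": "servo_tool", "arguments": {
  "deltas": [
    {"claw": 0.7,"tx": 0,"ty": 0,"tz": 0,"wx": 0,"wy": 0,"wz": 0},
    {"claw": 0.8,"tx": 0,"ty": 0,"tz": 0,"wx": 0,"wy": 0,"wz": 0},
    {"claw": 0.9,"tx": 0,"ty": 0,"tz": 0,"wx": 0,"wy": 0,"wz": 0},
    {"claw": 1,"tx": 0,"ty": 0,"tz": 0,"wx": 0,"wy": 0,"wz": 0},
    {"claw": 1,"tx": 0,"ty": 0,"tz": 0,"wx": 0,"wy": 0,"wz": 0},
    {"claw": 1,"tx": 0,"ty": 0,"tz": 0,"wx": 0,"wy": 0,"wz": 0},
    {"claw": 1,"tx": 0,"ty": 0,"tz": 0,"wx": 0,"wy": 0,"wz": 0},
    {"claw": 1,"tx": 0,"ty": 0,"tz": 0,"wx": 0,"wy": 0,"wz": 0},
    {"claw": 1,"tx": 0,"ty": 0,"tz": 0,"wx": 0,"wy": 0,"wz": 0}
  ]
}}

```text
time: 10.15
tcp_pos: [0.4421, 0.256, 0.0418]
tcp_rot: [-0.0, 0.772, 0.636, -0.0]
force: [0.0, 0.3, -0.5]
width: 0.0116
```

```bash
python3 -c "
from h import *
go(.6464,-.0921,.17)"
```

```text
t 10.15 tcp [0.4421 0.256  0.0418] w 0.0116 F [ 0.   0.3 -0.5] d [-30.26  26.7  -12.83] r [-0.   -0.    0.05] q [0.4  0.59 2.   0.   0.56 0.59]
```

Call:
{"name": "servo_tool", "arguments": {
  "deltas": [
    {"claw": 1,"tx": 0,"ty": 0,"tz": -1,"wx": 0,"wy": 0,"wz": 0},
    {"claw": 1,"tx": 0,"ty": 0,"tz": -3,"wx": 0,"wy": 0,"wz": 0},
    {"claw": 1,"tx": 0,"ty": 0,"tz": -6,"wx": 0,"wy": 0,"wz": 0},
    {"claw": 1,"tx": 0,"ty": 0,"tz": -9,"wx": 0,"wy": 0,"wz": 0},
    {"claw": 1,"tx": -1,"ty": 0.9,"tz": -12,"wx": 0,"wy": 0,"wz": 0},
    {"claw": 1,"tx": -3,"ty": 2.6,"tz": -12.8,"wx": 0,"wy": 0,"wz": 0},
    {"claw": 1,"tx": -6,"ty": 5.3,"tz": -12.8,"wx": 0,"wy": 0,"wz": 0},
    {"claw": 1,"tx": -9,"ty": 7.9,"tz": -12.8,"wx": 0,"wy": 0,"wz": 0},
    {"claw": 1,"tx": -12,"ty": 10.6,"tz": -12.8,"wx": 0,"wy": 0,"wz": 0},
    {"claw": 1,"tx": -15,"ty": 13.2,"tz": -12.8,"wx": 0,"wy": 0,"wz": 0}
  ]
}}

```text
time: 10.98
tcp_pos: [0.5437, 0.0818, 0.1708]
tcp_rot: [0.0, 0.772, 0.636, 0.0]
force: [0.9, 0.3, -1.0]
width: 0.0116
```

Call:
{"name": "servo_tool", "arguments": {
  "deltas": [
    {"claw": 1,"tx": -3,"ty": 2.7,"tz": 0,"wx": 0,"wy": 0,"wz": 0},
    {"claw": 1,"tx": -6,"ty": 5.3,"tz": 0,"wx": 0,"wy": 0,"wz": 0},
    {"claw": 1,"tx": -9,"ty": 8,"tz": 0,"wx": 0,"wy": 0,"wz": 0},
    {"claw": 1,"tx": -12,"ty": 10.6,"tz": 0,"wx": 0,"wy": 0,"wz": 0},
    {"claw": 1,"tx": -14,"ty": 12.4,"tz": 0,"wx": 0,"wy": 0,"wz": 0},
    {"claw": 1,"tx": -15.3,"ty": 13.5,"tz": 0,"wx": 0,"wy": 0,"wz": 0},
    {"claw": 1,"tx": -15.3,"ty": 13.5,"tz": 2,"wx": 0,"wy": 0,"wz": 0},
    {"claw": 1,"tx": -15.3,"ty": 13.5,"tz": 4,"wx": 0,"wy": 0,"wz": 0},
    {"claw": 1,"tx": -15.3,"ty": 13.5,"tz": 6,"wx": 0,"wy": 0,"wz": 0},
    {"claw": 1,"tx": -15.3,"ty": 13.5,"tz": 6,"wx": 0,"wy": 0,"wz": 0}
  ]
}}

```text
time: 11.82
tcp_pos: [0.6446, -0.0923, 0.1068]
tcp_rot: [-0.002, 0.772, 0.636, -0.002]
force: [0.1, -0.7, -1.0]
width: 0.0117
```

```bash
python3 -c "
from h import *
go(.6464,-.0921,.0475)"
```

```text
t 11.82 tcp [ 0.6446 -0.0923  0.1068] w 0.0117 F [ 0.1 -0.7 -1. ] d [0.05 0.21 5.93] r [-0.05 -0.    0.04] q [-0.24  0.64  1.59  0.    0.91 -0.05]
```

Call:
{"name": "servo_tool", "arguments": {
  "deltas": [
    {"claw": 1,"tx": 0,"ty": 0.1,"tz": 1.5,"wx": 0,"wy": 0,"wz": 0},
    {"claw": 1,"tx": 0,"ty": 0.1,"tz": 3,"wx": 0,"wy": 0,"wz": 0},
    {"claw": 1,"tx": 0,"ty": 0.1,"tz": 4.4,"wx": 0,"wy": 0,"wz": 0},
    {"claw": 1,"tx": 0,"ty": 0.1,"tz": 5.1,"wx": 0,"wy": 0,"wz": 0},
    {"claw": 1,"tx": 0,"ty": 0.1,"tz": 5.4,"wx": 0,"wy": 0,"wz": 0},
    {"claw": 1,"tx": 0,"ty": 0.1,"tz": 5.6,"wx": 0,"wy": 0,"wz": 0},
    {"claw": 1,"tx": 0,"ty": 0.1,"tz": 5.8,"wx": 0,"wy": 0,"wz": 0},
    {"claw": 1,"tx": 0,"ty": 0.1,"tz": 5.8,"wx": 0,"wy": 0,"wz": 0}
  ]
}}

```text
time: 12.48
tcp_pos: [0.6476, -0.0927, 0.0524]
tcp_rot: [0.0, 0.772, 0.636, 0.0]
force: [-0.5, 0.7, -0.7]
width: 0.0116
```

```bash
python3 -c "
from h import *
go(.6464,-.0921,.0475)"
```

```text
t 12.48 tcp [ 0.6476 -0.0927  0.0524] w 0.0116 F [-0.5  0.7 -0.7] d [ 0.04 -0.13  0.49] r [ 0.01 -0.    0.05] q [-0.24  0.71  1.62  0.    0.8  -0.05]
```

Call:
{"name": "servo_tool", "arguments": {
  "deltas": [
    {"claw": 1,"tx": 0,"ty": -0.1,"tz": 0.2,"wx": 0,"wy": 0,"wz": 0},
    {"claw": 1,"tx": 0,"ty": -0.1,"tz": 0.4,"wx": 0,"wy": 0,"wz": 0},
    {"claw": 1,"tx": 0,"ty": -0.1,"tz": 0.5,"wx": 0,"wy": 0,"wz": 0},
    {"claw": 1,"tx": 0,"ty": -0.1,"tz": 0.5,"wx": 0,"wy": 0,"wz": 0},
    {"claw": 1,"tx": 0,"ty": -0.1,"tz": 0.5,"wx": 0,"wy": 0,"wz": 0}
  ]
}}

```text
time: 12.9
tcp_pos: [0.6465, -0.0925, 0.0478]
tcp_rot: [0.0, 0.772, 0.636, 0.0]
force: [-2.7, 0.7, 7.6]
width: 0.0114
```

```bash
python3 -c "
from h import *
go(.6464,-.0921,.0475)"
```

```text
t 12.9 tcp [ 0.6465 -0.0925  0.0478] w 0.0114 F [-2.7  0.7  7.6] d [ 0.04 -0.01  0.03] r [ 0.01 -0.    0.05] q [-0.24  0.72  1.63  0.    0.79 -0.05]
```

Contact at the expected height. Release and lift.

Call:
{"name": "servo_tool", "arguments": {
  "deltas": [
    {"claw": 0.5,"tx": 0,"ty": 0,"tz": -0.05,"wx": 0,"wy": 0,"wz": 0},
    {"claw": 0,"tx": 0,"ty": 0,"tz": -0.05,"wx": 0,"wy": 0,"wz": 0},
    {"claw": 0,"tx": 0,"ty": 0,"tz": -0.05,"wx": 0,"wy": 0,"wz": 0},
    {"claw": 0,"tx": 0,"ty": 0,"tz": -0.05,"wx": 0,"wy": 0,"wz": 0},
    {"claw": 0,"tx": 0,"ty": 0,"tz": -0.05,"wx": 0,"wy": 0,"wz": 0},
    {"claw": 0,"tx": 0,"ty": 0,"tz": -2,"wx": 0,"wy": 0,"wz": 0},
    {"claw": 0,"tx": 0,"ty": 0,"tz": -5,"wx": 0,"wy": 0,"wz": 0},
    {"claw": -0.5,"tx": 0,"ty": 0,"tz": -8,"wx": 0,"wy": 0,"wz": 0},
    {"claw": -1,"tx": 0,"ty": 0,"tz": -11,"wx": 0,"wy": 0,"wz": 0},
    {"claw": -1,"tx": 0,"ty": 0,"tz": -12.5,"wx": 0,"wy": 0,"wz": 0}
  ]
}}

```text
time: 13.73
tcp_pos: [0.6472, -0.0927, 0.1754]
tcp_rot: [0.002, 0.772, 0.636, 0.001]
force: [0.2, -0.1, -0.4]
width: 0.0621
```

```bash
python3 -c "
from h import *
go(.4425,-.2723,.16)"
```

```text
t 13.73 tcp [ 0.6472 -0.0927  0.1754] w 0.0621 F [ 0.2 -0.1 -0.4] d [-21.54 -16.67   1.48] r [0.04 0.   0.05] q [-0.24  0.57  1.53  0.    1.04 -0.05]
```

Call:
{"name": "servo_tool", "arguments": {
  "deltas": [
    {"claw": -1,"tx": -1.5,"ty": -1.2,"tz": 0,"wx": 0,"wy": 0,"wz": 0},
    {"claw": -1,"tx": -4,"ty": -3.1,"tz": 0,"wx": 0,"wy": 0,"wz": 0},
    {"claw": -1,"tx": -7,"ty": -5.4,"tz": 0,"wx": 0,"wy": 0,"wz": 0},
    {"claw": -1,"tx": -10,"ty": -7.7,"tz": 0,"wx": 0,"wy": 0,"wz": 0},
    {"claw": -1,"tx": -13,"ty": -10,"tz": 0,"wx": 0,"wy": 0,"wz": 0},
    {"claw": -1,"tx": -16,"ty": -12.4,"tz": 0,"wx": 0,"wy": 0,"wz": 0},
    {"claw": -1,"tx": -19,"ty": -14.7,"tz": 0,"wx": 0,"wy": 0,"wz": 0},
    {"claw": -1,"tx": -21,"ty": -16.2,"tz": 0,"wx": 0,"wy": 0,"wz": 0},
    {"claw": -1,"tx": -21.5,"ty": -16.7,"tz": 0,"wx": 0,"wy": 0,"wz": 0},
    {"claw": -1,"tx": -21.5,"ty": -16.7,"tz": 1,"wx": 0,"wy": 0,"wz": 0}
  ]
}}

```text
time: 14.57
tcp_pos: [0.4409, -0.273, 0.1629]
tcp_rot: [0.001, 0.773, 0.635, 0.0]
force: [-0.1, -0.5, 0.5]
width: 0.0949
```

Call:
{"name": "servo_tool", "arguments": {
  "deltas": [
    {"claw": -1,"tx": 0,"ty": 0,"tz": 2,"wx": 0,"wy": 0,"wz": 0},
    {"claw": -1,"tx": 0,"ty": 0,"tz": 4,"wx": 0,"wy": 0,"wz": 0},
    {"claw": -1,"tx": 0,"ty": 0,"tz": 5,"wx": 0,"wy": 0,"wz": 0},
    {"claw": -1,"tx": 0,"ty": 0,"tz": 5,"wx": 0,"wy": 0,"wz": 0},
    {"claw": -1,"tx": 0,"ty": 0,"tz": 5,"wx": 0,"wy": 0,"wz": 0}
  ]
}}

```text
time: 14.98
tcp_pos: [0.4418, -0.271, 0.1114]
tcp_rot: [-0.001, 0.771, 0.636, -0.0]
force: [-0.3, 0.7, 0.6]
width: 0.0948
```

```bash
python3 -c "
from h import *
go(.4425,-.2723,.018+.050-.0188)
im2=get_image('scene')[:,:,::-1]
a=cv2.resize(im2[70:270,130:450],(800,500));cv2.imwrite('pics/d2.png',a)"
```

```text
t 14.98 tcp [ 0.4418 -0.271   0.1114] w 0.0948 F [-0.3  0.7  0.6] d [-0.12  0.1   6.22] r [-0.01 -0.01  0.06] q [-0.68  0.48  1.93  0.    0.74 -0.49]
```

View pics/d2.png

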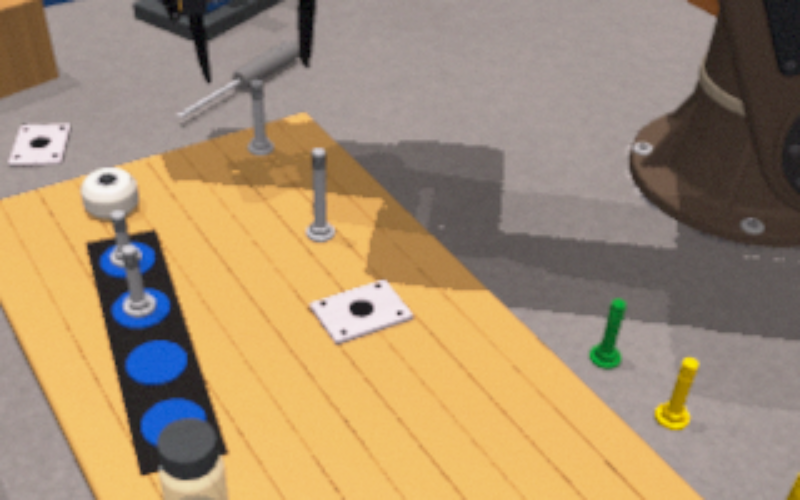

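The 50 and 64 mm pins stand on the last two seats, at (122,255) and (138,300). The fingers straddle the 78 mm pin at (260,120).

Call:
{"name": "servo_tool", "arguments": {
  "deltas": [
    {"claw": -1,"tx": -0.1,"ty": 0.05,"tz": 2,"wx": 0,"wy": 0,"wz": 0},
    {"claw": -1,"tx": -0.1,"ty": 0.05,"tz": 4,"wx": 0,"wy": 0,"wz": 0},
    {"claw": -1,"tx": -0.1,"ty": 0.05,"tz": 5.6,"wx": 0,"wy": 0,"wz": 0},
    {"claw": -1,"tx": -0.1,"ty": 0.05,"tz": 6.2,"wx": 0,"wy": 0,"wz": 0},
    {"claw": 0.5,"tx": -0.1,"ty": 0.05,"tz": 6.2,"wx": 0,"wy": 0,"wz": 0},
    {"claw": 0.5,"tx": -0.1,"ty": 0.05,"tz": 6.2,"wx": 0,"wy": 0,"wz": 0},
    {"claw": 0.5,"tx": -0.1,"ty": 0.05,"tz": 6.2,"wx": 0,"wy": 0,"wz": 0},
    {"claw": 0.5,"tx": -0.1,"ty": 0.05,"tz": 6.2,"wx": 0,"wy": 0,"wz": 0},
    {"claw": 0.6,"tx": -0.1,"ty": 0.05,"tz": 6.2,"wx": 0,"wy": 0,"wz": 0},
    {"claw": 0.7,"tx": -0.1,"ty": 0.05,"tz": 6.2,"wx": 0,"wy": 0,"wz": 0}
  ]
}}

```text
time: 15.87
tcp_pos: [0.4418, -0.2728, 0.0503]
tcp_rot: [0.0, 0.772, 0.636, 0.0]
force: [0.4, 0.3, -0.0]
width: 0.0604
```

Call:
{"name": "servo_tool", "arguments": {
  "deltas": [
    {"claw": 0.7,"tx": 0,"ty": 0,"tz": 0,"wx": 0,"wy": 0,"wz": 0},
    {"claw": 0.8,"tx": 0,"ty": 0,"tz": 0,"wx": 0,"wy": 0,"wz": 0},
    {"claw": 0.9,"tx": 0,"ty": 0,"tz": 0,"wx": 0,"wy": 0,"wz": 0},
    {"claw": 1,"tx": 0,"ty": 0,"tz": 0,"wx": 0,"wy": 0,"wz": 0},
    {"claw": 1,"tx": 0,"ty": 0,"tz": 0,"wx": 0,"wy": 0,"wz": 0},
    {"claw": 1,"tx": 0,"ty": 0,"tz": 0,"wx": 0,"wy": 0,"wz": 0},
    {"claw": 1,"tx": 0,"ty": 0,"tz": 0,"wx": 0,"wy": 0,"wz": 0},
    {"claw": 1,"tx": 0,"ty": 0,"tz": 0,"wx": 0,"wy": 0,"wz": 0},
    {"claw": 1,"tx": 0,"ty": 0,"tz": 0,"wx": 0,"wy": 0,"wz": 0}
  ]
}}

```text
time: 16.62
tcp_pos: [0.4416, -0.2726, 0.0497]
tcp_rot: [-0.0, 0.772, 0.636, 0.0]
force: [0.0, 0.2, -1.0]
width: 0.0113
```

```bash
python3 -c "
from h import *
go(.66,-.0235,.21)"
```

```text
t 16.62 tcp [ 0.4416 -0.2726  0.0497] w 0.0113 F [ 0.   0.2 -1. ] d [ 28.63  16.68 -16.03] r [-0.   -0.    0.05] q [-0.68  0.58  1.97  0.    0.59 -0.49]
```

Call:
{"name": "servo_tool", "arguments": {
  "deltas": [
    {"claw": 1,"tx": 0,"ty": 0,"tz": -1,"wx": 0,"wy": 0,"wz": 0},
    {"claw": 1,"tx": 0,"ty": 0,"tz": -4,"wx": 0,"wy": 0,"wz": 0},
    {"claw": 1,"tx": 0,"ty": 0,"tz": -7,"wx": 0,"wy": 0,"wz": 0},
    {"claw": 1,"tx": 0,"ty": 0,"tz": -10,"wx": 0,"wy": 0,"wz": 0},
    {"claw": 1,"tx": 0,"ty": 0,"tz": -13,"wx": 0,"wy": 0,"wz": 0},
    {"claw": 1,"tx": 1,"ty": 0.6,"tz": -15,"wx": 0,"wy": 0,"wz": 0},
    {"claw": 1,"tx": 3.6,"ty": 2.1,"tz": -16,"wx": 0,"wy": 0,"wz": 0},
    {"claw": 1,"tx": 6.6,"ty": 3.8,"tz": -16,"wx": 0,"wy": 0,"wz": 0},
    {"claw": 1,"tx": 9.6,"ty": 5.6,"tz": -16,"wx": 0,"wy": 0,"wz": 0},
    {"claw": 1,"tx": 12.6,"ty": 7.3,"tz": -16,"wx": 0,"wy": 0,"wz": 0}
  ]
}}

```text
time: 17.45
tcp_pos: [0.5381, -0.1617, 0.211]
tcp_rot: [0.0, 0.772, 0.636, 0.0]
force: [0.8, -0.8, -2.1]
width: 0.0114
```

Call:
{"name": "servo_tool", "arguments": {
  "deltas": [
    {"claw": 1,"tx": 3,"ty": 1.8,"tz": 0,"wx": 0,"wy": 0,"wz": 0},
    {"claw": 1,"tx": 6,"ty": 3.5,"tz": 0,"wx": 0,"wy": 0,"wz": 0},
    {"claw": 1,"tx": 9,"ty": 5.3,"tz": 0,"wx": 0,"wy": 0,"wz": 0},
    {"claw": 1,"tx": 12,"ty": 7,"tz": 0,"wx": 0,"wy": 0,"wz": 0},
    {"claw": 1,"tx": 14.5,"ty": 8.5,"tz": 0,"wx": 0,"wy": 0,"wz": 0},
    {"claw": 1,"tx": 16,"ty": 9.4,"tz": 0,"wx": 0,"wy": 0,"wz": 0},
    {"claw": 1,"tx": 16,"ty": 9.4,"tz": 1.5,"wx": 0,"wy": 0,"wz": 0},
    {"claw": 1,"tx": 16,"ty": 9.4,"tz": 4,"wx": 0,"wy": 0,"wz": 0},
    {"claw": 1,"tx": 16,"ty": 9.4,"tz": 7,"wx": 0,"wy": 0,"wz": 0},
    {"claw": 1,"tx": 16,"ty": 9.4,"tz": 9,"wx": 0,"wy": 0,"wz": 0}
  ]
}}

```text
time: 18.28
tcp_pos: [0.6594, -0.0235, 0.1183]
tcp_rot: [-0.001, 0.772, 0.636, -0.001]
force: [-0.0, 0.8, -2.3]
width: 0.0113
```

```bash
python3 -c "
from h import *
go(.66,-.0235,.0555)"
```

```text
t 18.28 tcp [ 0.6594 -0.0235  0.1183] w 0.0113 F [-0.   0.8 -2.3] d [0.02 0.07 6.28] r [-0.02  0.    0.05] q [-0.14  0.64  1.56  0.    0.94  0.06]
```

Call:
{"name": "servo_tool", "arguments": {
  "deltas": [
    {"claw": 1,"tx": 0,"ty": 0,"tz": 1.5,"wx": 0,"wy": 0,"wz": 0},
    {"claw": 1,"tx": 0,"ty": 0,"tz": 3,"wx": 0,"wy": 0,"wz": 0},
    {"claw": 1,"tx": 0,"ty": 0,"tz": 4.4,"wx": 0,"wy": 0,"wz": 0},
    {"claw": 1,"tx": 0,"ty": 0,"tz": 5.1,"wx": 0,"wy": 0,"wz": 0},
    {"claw": 1,"tx": 0,"ty": 0,"tz": 5.4,"wx": 0,"wy": 0,"wz": 0},
    {"claw": 1,"tx": 0,"ty": 0,"tz": 5.6,"wx": 0,"wy": 0,"wz": 0},
    {"claw": 1,"tx": 0,"ty": 0,"tz": 5.6,"wx": 0,"wy": 0,"wz": 0}
  ]
}}

```text
time: 18.87
tcp_pos: [0.6604, -0.0239, 0.0643]
tcp_rot: [0.0, 0.772, 0.636, 0.0]
force: [0.5, 1.0, -0.2]
width: 0.0118
```

```bash
python3 -c "
from h import *
go(.66,-.0235,.0555)"
```

```text
t 18.87 tcp [ 0.6604 -0.0239  0.0643] w 0.0118 F [ 0.5  1.  -0.2] d [ 0.03 -0.05  0.88] r [ 0.   -0.    0.05] q [-0.14  0.71  1.6   0.    0.84  0.06]
```

Call:
{"name": "servo_tool", "arguments": {
  "deltas": [
    {"claw": 1,"tx": 0,"ty": 0,"tz": 0.3,"wx": 0,"wy": 0,"wz": 0},
    {"claw": 1,"tx": 0,"ty": 0,"tz": 0.6,"wx": 0,"wy": 0,"wz": 0},
    {"claw": 1,"tx": 0,"ty": 0,"tz": 0.75,"wx": 0,"wy": 0,"wz": 0},
    {"claw": 1,"tx": 0,"ty": 0,"tz": 0.9,"wx": 0,"wy": 0,"wz": 0},
    {"claw": 1,"tx": 0,"ty": 0,"tz": 0.9,"wx": 0,"wy": 0,"wz": 0},
    {"claw": 1,"tx": 0,"ty": 0,"tz": 0.9,"wx": 0,"wy": 0,"wz": 0}
  ]
}}

```text
time: 19.37
tcp_pos: [0.6603, -0.0239, 0.0557]
tcp_rot: [0.0, 0.772, 0.636, 0.0]
force: [-3.5, -0.1, 5.9]
width: 0.0113
```

```bash
python3 -c "
from h import *
go(.66,-.0235,.0555)"
```

```text
t 19.37 tcp [ 0.6603 -0.0239  0.0557] w 0.0113 F [-3.5 -0.1  5.9] d [ 0.03 -0.04  0.02] r [ 0.01 -0.    0.05] q [-0.14  0.72  1.6   0.    0.82  0.06]
```

Call:
{"name": "servo_tool", "arguments": {
  "deltas": [
    {"claw": 0.5,"tx": 0,"ty": 0,"tz": -0.05,"wx": 0,"wy": 0,"wz": 0},
    {"claw": 0,"tx": 0,"ty": 0,"tz": -0.05,"wx": 0,"wy": 0,"wz": 0},
    {"claw": 0,"tx": 0,"ty": 0,"tz": -0.05,"wx": 0,"wy": 0,"wz": 0},
    {"claw": 0,"tx": 0,"ty": 0,"tz": -0.05,"wx": 0,"wy": 0,"wz": 0},
    {"claw": 0,"tx": 0,"ty": 0,"tz": -0.05,"wx": 0,"wy": 0,"wz": 0},
    {"claw": 0,"tx": 0,"ty": 0,"tz": -2,"wx": 0,"wy": 0,"wz": 0},
    {"claw": 0,"tx": 0,"ty": 0,"tz": -5,"wx": 0,"wy": 0,"wz": 0},
    {"claw": -0.5,"tx": 0,"ty": 0,"tz": -8,"wx": 0,"wy": 0,"wz": 0},
    {"claw": -1,"tx": 0,"ty": 0,"tz": -11,"wx": 0,"wy": 0,"wz": 0},
    {"claw": -1,"tx": 0,"ty": 0,"tz": -12.5,"wx": 0,"wy": 0,"wz": 0}
  ]
}}

```text
time: 20.2
tcp_pos: [0.6611, -0.024, 0.1835]
tcp_rot: [0.001, 0.772, 0.636, 0.001]
force: [-0.1, 0.4, 0.3]
width: 0.0622
```

```bash
python3 -c "
from h import *
go(.4578,-.1127,.18)"
```

```text
t 20.2 tcp [ 0.6611 -0.024   0.1835] w 0.0622 F [-0.1  0.4  0.3] d [-12.6  -18.26   0.27] r [ 0.04 -0.    0.05] q [-0.14  0.57  1.5   0.    1.07  0.06]
```

Call:
{"name": "servo_tool", "arguments": {
  "deltas": [
    {"claw": -1,"tx": -1,"ty": -1.5,"tz": 0,"wx": 0,"wy": 0,"wz": 0},
    {"claw": -1,"tx": -3,"ty": -4.3,"tz": 0,"wx": 0,"wy": 0,"wz": 0},
    {"claw": -1,"tx": -5,"ty": -7.2,"tz": 0,"wx": 0,"wy": 0,"wz": 0},
    {"claw": -1,"tx": -7,"ty": -10.1,"tz": 0,"wx": 0,"wy": 0,"wz": 0},
    {"claw": -1,"tx": -9,"ty": -13,"tz": 0,"wx": 0,"wy": 0,"wz": 0},
    {"claw": -1,"tx": -11,"ty": -16,"tz": 0,"wx": 0,"wy": 0,"wz": 0},
    {"claw": -1,"tx": -12.3,"ty": -17.9,"tz": 0,"wx": 0,"wy": 0,"wz": 0},
    {"claw": -1,"tx": -12.6,"ty": -18.2,"tz": 1,"wx": 0,"wy": 0,"wz": 0},
    {"claw": -1,"tx": -12.6,"ty": -18.2,"tz": 3,"wx": 0,"wy": 0,"wz": 0},
    {"claw": -1,"tx": -12.6,"ty": -18.2,"tz": 5,"wx": 0,"wy": 0,"wz": 0}
  ]
}}

```text
time: 21.03
tcp_pos: [0.4575, -0.1133, 0.13]
tcp_rot: [0.001, 0.772, 0.636, 0.001]
force: [1.4, -0.5, 0.1]
width: 0.095
```

Call:
{"name": "servo_tool", "arguments": {
  "deltas": [
    {"claw": -1,"tx": 0,"ty": 0,"tz": 0.5,"wx": 0,"wy": 0,"wz": 0},
    {"claw": -1,"tx": 0,"ty": 0,"tz": 0.5,"wx": 0,"wy": 0,"wz": 0},
    {"claw": -1,"tx": 0,"ty": 0,"tz": 0.5,"wx": 0,"wy": 0,"wz": 0}
  ]
}}

```text
time: 21.28
tcp_pos: [0.4577, -0.1128, 0.1252]
tcp_rot: [-0.0, 0.772, 0.636, 0.0]
force: [-0.2, -1.0, 0.6]
width: 0.0953
```

```bash
python3 -c "
from h import *
go(.4578,-.1127,.018+.058-.0188)
im2=get_image('scene')[:,:,::-1]
a=cv2.resize(im2[70:270,130:450],(800,500));cv2.imwrite('pics/e2.png',a)"
```

```text
t 21.28 tcp [ 0.4577 -0.1128  0.1252] w 0.0953 F [-0.2 -1.   0.6] d [0.01 0.   6.8 ] r [-0.   -0.    0.05] q [-0.38  0.4   2.02  0.    0.71 -0.19]
```

View pics/e2.png

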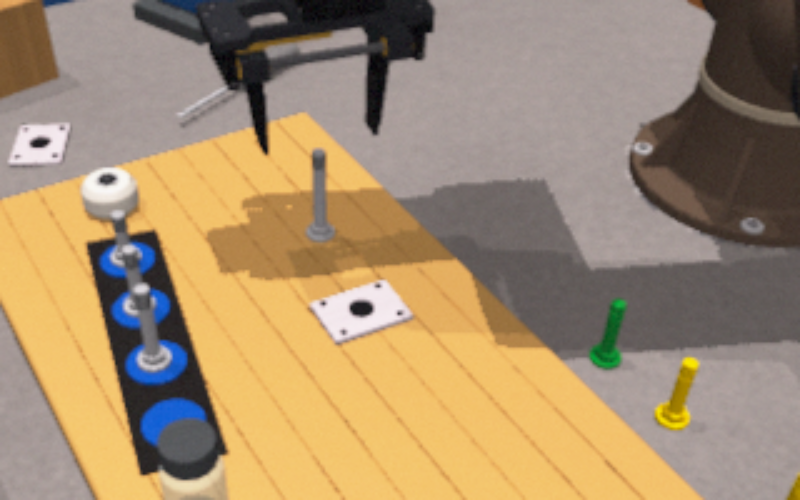

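Three pins stand on their seats, and the 92 mm pin at (320,195) is between the fingers.

Call:
{"name": "servo_tool", "arguments": {
  "deltas": [
    {"claw": -1,"tx": 0,"ty": 0,"tz": 2,"wx": 0,"wy": 0,"wz": 0},
    {"claw": -1,"tx": 0,"ty": 0,"tz": 4,"wx": 0,"wy": 0,"wz": 0},
    {"claw": -1,"tx": 0,"ty": 0,"tz": 6,"wx": 0,"wy": 0,"wz": 0},
    {"claw": -1,"tx": 0,"ty": 0,"tz": 6.8,"wx": 0,"wy": 0,"wz": 0},
    {"claw": 0.5,"tx": 0,"ty": 0,"tz": 6.8,"wx": 0,"wy": 0,"wz": 0},
    {"claw": 0.5,"tx": 0,"ty": 0,"tz": 6.8,"wx": 0,"wy": 0,"wz": 0},
    {"claw": 0.5,"tx": 0,"ty": 0,"tz": 6.8,"wx": 0,"wy": 0,"wz": 0},
    {"claw": 0.5,"tx": 0,"ty": 0,"tz": 6.8,"wx": 0,"wy": 0,"wz": 0},
    {"claw": 0.6,"tx": 0,"ty": 0,"tz": 6.8,"wx": 0,"wy": 0,"wz": 0},
    {"claw": 0.7,"tx": 0,"ty": 0,"tz": 6.8,"wx": 0,"wy": 0,"wz": 0}
  ]
}}

```text
time: 22.17
tcp_pos: [0.4577, -0.1128, 0.0574]
tcp_rot: [0.0, 0.772, 0.636, 0.0]
force: [-0.0, -0.2, 0.0]
width: 0.0602
```

Call:
{"name": "servo_tool", "arguments": {
  "deltas": [
    {"claw": 0.7,"tx": 0,"ty": 0,"tz": 0,"wx": 0,"wy": 0,"wz": 0},
    {"claw": 0.8,"tx": 0,"ty": 0,"tz": 0,"wx": 0,"wy": 0,"wz": 0},
    {"claw": 0.9,"tx": 0,"ty": 0,"tz": 0,"wx": 0,"wy": 0,"wz": 0},
    {"claw": 1,"tx": 0,"ty": 0,"tz": 0,"wx": 0,"wy": 0,"wz": 0},
    {"claw": 1,"tx": 0,"ty": 0,"tz": 0,"wx": 0,"wy": 0,"wz": 0},
    {"claw": 1,"tx": 0,"ty": 0,"tz": 0,"wx": 0,"wy": 0,"wz": 0},
    {"claw": 1,"tx": 0,"ty": 0,"tz": 0,"wx": 0,"wy": 0,"wz": 0},
    {"claw": 1,"tx": 0,"ty": 0,"tz": 0,"wx": 0,"wy": 0,"wz": 0},
    {"claw": 1,"tx": 0,"ty": 0,"tz": 0,"wx": 0,"wy": 0,"wz": 0}
  ]
}}

```text
time: 22.92
tcp_pos: [0.4574, -0.1127, 0.0567]
tcp_rot: [-0.0, 0.772, 0.636, -0.0]
force: [-0.3, 0.3, -1.1]
width: 0.0117
```

```bash
python3 -c "
from h import *
go(.674,.0447,.24)"
```

```text
t 22.92 tcp [ 0.4574 -0.1127  0.0567] w 0.0117 F [-0.3  0.3 -1.1] d [ 19.59  18.25 -18.33] r [-0.   -0.    0.05] q [-0.38  0.53  2.08  0.    0.53 -0.19]
```

Call:
{"name": "servo_tool", "arguments": {
  "deltas": [
    {"claw": 1,"tx": 0,"ty": 0,"tz": -1,"wx": 0,"wy": 0,"wz": 0},
    {"claw": 1,"tx": 0,"ty": 0,"tz": -4,"wx": 0,"wy": 0,"wz": 0},
    {"claw": 1,"tx": 0,"ty": 0,"tz": -7,"wx": 0,"wy": 0,"wz": 0},
    {"claw": 1,"tx": 0,"ty": 0,"tz": -10,"wx": 0,"wy": 0,"wz": 0},
    {"claw": 1,"tx": 0,"ty": 0,"tz": -13,"wx": 0,"wy": 0,"wz": 0},
    {"claw": 1,"tx": 0,"ty": 0,"tz": -16,"wx": 0,"wy": 0,"wz": 0},
    {"claw": 1,"tx": 1,"ty": 0.9,"tz": -17,"wx": 0,"wy": 0,"wz": 0},
    {"claw": 1,"tx": 3,"ty": 2.8,"tz": -17,"wx": 0,"wy": 0,"wz": 0},
    {"claw": 1,"tx": 5.4,"ty": 5,"tz": -17,"wx": 0,"wy": 0,"wz": 0},
    {"claw": 1,"tx": 7.8,"ty": 7.3,"tz": -17,"wx": 0,"wy": 0,"wz": 0}
  ]
}}

```text
time: 23.75
tcp_pos: [0.5447, -0.0495, 0.2272]
tcp_rot: [0.0, 0.772, 0.636, 0.0]
force: [-0.1, -0.2, -1.5]
width: 0.0116
```

Call:
{"name": "servo_tool", "arguments": {
  "deltas": [
    {"claw": 1,"tx": 2.4,"ty": 2.2,"tz": 0,"wx": 0,"wy": 0,"wz": 0},
    {"claw": 1,"tx": 4.8,"ty": 4.5,"tz": 0,"wx": 0,"wy": 0,"wz": 0},
    {"claw": 1,"tx": 7.2,"ty": 6.7,"tz": 0,"wx": 0,"wy": 0,"wz": 0},
    {"claw": 1,"tx": 9.6,"ty": 8.9,"tz": 0,"wx": 0,"wy": 0,"wz": 0},
    {"claw": 1,"tx": 11.2,"ty": 10.4,"tz": 0,"wx": 0,"wy": 0,"wz": 0},
    {"claw": 1,"tx": 11.8,"ty": 10.9,"tz": 0,"wx": 0,"wy": 0,"wz": 0},
    {"claw": 1,"tx": 11.8,"ty": 10.9,"tz": 1.5,"wx": 0,"wy": 0,"wz": 0},
    {"claw": 1,"tx": 11.8,"ty": 10.9,"tz": 4,"wx": 0,"wy": 0,"wz": 0},
    {"claw": 1,"tx": 11.8,"ty": 10.9,"tz": 6,"wx": 0,"wy": 0,"wz": 0},
    {"claw": 1,"tx": 11.8,"ty": 10.9,"tz": 6,"wx": 0,"wy": 0,"wz": 0}
  ]
}}

```text
time: 24.58
tcp_pos: [0.6712, 0.0445, 0.1625]
tcp_rot: [-0.002, 0.772, 0.636, -0.003]
force: [-0.7, -0.6, -1.4]
width: 0.0112
```

```bash
python3 -c "
from h import *
go(.674,.0447,.0625)
im2=get_image('scene')[:,:,::-1]
a=cv2.resize(im2[90:310,100:340],(600,550));cv2.imwrite('pics/f2.png',a)"
```

```text
t 24.58 tcp [0.6712 0.0445 0.1625] w 0.0112 F [-0.7 -0.6 -1.4] d [ 0.09  0.34 10.  ] r [-0.07  0.01  0.05] q [-0.03  0.61  1.48 -0.    1.05  0.16]
```

View pics/f2.png

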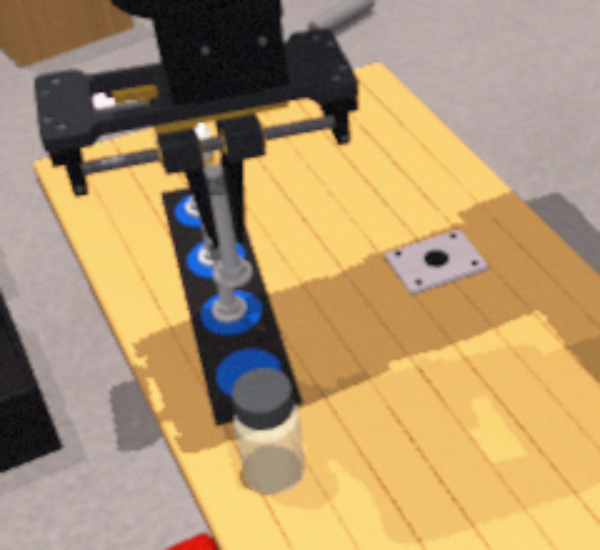

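The 92 mm pin hangs straight, and the jar and the placed pins are untouched. I lower it, keeping away from the jar.

Call:
{"name": "servo_tool", "arguments": {
  "deltas": [
    {"claw": 1,"tx": 0,"ty": 0.1,"tz": 1.5,"wx": 0,"wy": 0,"wz": 0},
    {"claw": 1,"tx": 0,"ty": 0.1,"tz": 3.5,"wx": 0,"wy": 0,"wz": 0},
    {"claw": 1,"tx": 0,"ty": 0.1,"tz": 5.5,"wx": 0,"wy": 0,"wz": 0},
    {"claw": 1,"tx": 0,"ty": 0.1,"tz": 7.5,"wx": 0,"wy": 0,"wz": 0},
    {"claw": 1,"tx": 0,"ty": 0.1,"tz": 8.6,"wx": 0,"wy": 0,"wz": 0},
    {"claw": 1,"tx": 0,"ty": 0.1,"tz": 9.1,"wx": 0,"wy": 0,"wz": 0},
    {"claw": 1,"tx": 0,"ty": 0.1,"tz": 9.3,"wx": 0,"wy": 0,"wz": 0},
    {"claw": 1,"tx": 0,"ty": 0.1,"tz": 9.3,"wx": 0,"wy": 0,"wz": 0}
  ]
}}

```text
time: 25.3
tcp_pos: [0.675, 0.0445, 0.0747]
tcp_rot: [0.0, 0.772, 0.636, 0.0]
force: [-0.0, 0.2, -1.5]
width: 0.0115
```

```bash
python3 -c "
from h import *
go(.674,.0447,.0625)"
```

```text
t 25.3 tcp [0.675  0.0445 0.0747] w 0.0115 F [-0.   0.2 -1.5] d [-0.   -0.1   1.22] r [ 0.01 -0.    0.05] q [-0.03  0.71  1.55  0.    0.88  0.16]
```

Call:
{"name": "servo_tool", "arguments": {
  "deltas": [
    {"claw": 1,"tx": 0,"ty": -0.1,"tz": 0.4,"wx": 0,"wy": 0,"wz": 0},
    {"claw": 1,"tx": 0,"ty": -0.1,"tz": 0.8,"wx": 0,"wy": 0,"wz": 0},
    {"claw": 1,"tx": 0,"ty": -0.1,"tz": 1,"wx": 0,"wy": 0,"wz": 0},
    {"claw": 1,"tx": 0,"ty": -0.1,"tz": 1.1,"wx": 0,"wy": 0,"wz": 0},
    {"claw": 1,"tx": 0,"ty": -0.1,"tz": 1.2,"wx": 0,"wy": 0,"wz": 0},
    {"claw": 1,"tx": 0,"ty": -0.1,"tz": 1.2,"wx": 0,"wy": 0,"wz": 0},
    {"claw": 1,"tx": 0,"ty": -0.1,"tz": 1.2,"wx": 0,"wy": 0,"wz": 0}
  ]
}}

```text
time: 25.88
tcp_pos: [0.6736, 0.0449, 0.0627]
tcp_rot: [0.0, 0.772, 0.636, 0.0]
force: [-3.1, -0.2, 5.7]
width: 0.0114
```

```bash
python3 -c "
from h import *
go(.674,.0447,.0625)"
```

```text
t 25.88 tcp [0.6736 0.0449 0.0627] w 0.0114 F [-3.1 -0.2  5.7] d [-0.01  0.04  0.02] r [ 0.   -0.    0.05] q [-0.03  0.72  1.56  0.    0.86  0.16]
```

Call:
{"name": "servo_tool", "arguments": {
  "deltas": [
    {"claw": 0.5,"tx": 0,"ty": 0,"tz": -0.05,"wx": 0,"wy": 0,"wz": 0},
    {"claw": 0,"tx": 0,"ty": 0,"tz": -0.05,"wx": 0,"wy": 0,"wz": 0},
    {"claw": 0,"tx": 0,"ty": 0,"tz": -0.05,"wx": 0,"wy": 0,"wz": 0},
    {"claw": 0,"tx": 0,"ty": 0,"tz": -0.05,"wx": 0,"wy": 0,"wz": 0},
    {"claw": 0,"tx": 0,"ty": 0,"tz": -0.05,"wx": 0,"wy": 0,"wz": 0},
    {"claw": 0,"tx": 0,"ty": 0,"tz": -2,"wx": 0,"wy": 0,"wz": 0},
    {"claw": 0,"tx": 0,"ty": 0,"tz": -5,"wx": 0,"wy": 0,"wz": 0},
    {"claw": 0,"tx": 0,"ty": 0,"tz": -8,"wx": 0,"wy": 0,"wz": 0},
    {"claw": 0,"tx": 0,"ty": 0,"tz": -11,"wx": 0,"wy": 0,"wz": 0},
    {"claw": 0,"tx": 0,"ty": 0,"tz": -13,"wx": 0,"wy": 0,"wz": 0}
  ]
}}

```text
time: 26.72
tcp_pos: [0.6741, 0.0448, 0.1948]
tcp_rot: [0.001, 0.772, 0.636, 0.001]
force: [0.6, 0.5, 0.1]
width: 0.0475
```

Call:
{"name": "servo_tool", "arguments": {
  "deltas": [
    {"claw": 0,"tx": 0,"ty": -3,"tz": -1,"wx": 0,"wy": 0,"wz": 0},
    {"claw": 0,"tx": 0,"ty": -7,"tz": -2,"wx": 0,"wy": 0,"wz": 0},
    {"claw": 0,"tx": 0,"ty": -11,"tz": -2,"wx": 0,"wy": 0,"wz": 0},
    {"claw": 0,"tx": 0,"ty": -15,"tz": -2,"wx": 0,"wy": 0,"wz": 0},
    {"claw": 0,"tx": 4,"ty": -18,"tz": -2,"wx": 0,"wy": 0,"wz": 0},
    {"claw": 0,"tx": 8,"ty": -20,"tz": -2,"wx": 0,"wy": 0,"wz": 0},
    {"claw": 0,"tx": 12,"ty": -20,"tz": -2,"wx": 0,"wy": 0,"wz": 0},
    {"claw": 0,"tx": 16,"ty": -20,"tz": -2,"wx": 0,"wy": 0,"wz": 0},
    {"claw": 0,"tx": 20,"ty": -20,"tz": -2,"wx": 0,"wy": 0,"wz": 0},
    {"claw": 0,"tx": 20,"ty": -20,"tz": -2,"wx": 0,"wy": 0,"wz": 0}
  ]
}}

```text
time: 27.55
tcp_pos: [0.5159, 0.2846, 0.2118]
tcp_rot: [-0.0, 0.771, 0.637, 0.001]
force: [-0.0, -1.1, 0.1]
width: 0.0478
```

```bash
python3 - <<'E'
from h import *
go(.6,.2,.2)
im=get_image('top')[:,:,::-1];im2=get_image('scene')[:,:,::-1]
cv2.imwrite('pics/g1.png',cv2.resize(im[120:220,220:440],(770,350),interpolation=cv2.INTER_CUBIC))
cv2.imwrite('pics/g2.png',cv2.resize(im2[120:300,120:300],(600,600),interpolation=cv2.INTER_CUBIC))
for n,x,y,L in((92,.674,.0447,.092),(78,.66,-.0235,.078),(64,.6464,-.0921,.064),(50,.6326,-.1607,.05)):
    f,t,f2,t2=[proj(c,[x,y,z]) for c in("top","scene") for z in(.028,.024+L)]
    print(n,"crop top",((f-[220,120]+.5)*3.5).round(),((t-[220,120]+.5)*3.5).round(),"scene",((f2-120+.5)*3.333).round(),((t2-120+.5)*3.333).round())
E
```

```text
t 27.55 tcp [0.5159 0.2846 0.2118] w 0.0478 F [-0.  -1.1  0.1] d [-6.73  9.85  1.18] r [ 0.01 -0.02  0.08] q [0.39 0.44 1.65 0.   1.04 0.58]
92 crop top [234. 122.] [238.  89.] scene [262. 393.] [241. 282.]
78 crop top [330. 143.] [341. 118.] scene [240. 312.] [222. 221.]
64 crop top [427. 164.] [442. 145.] scene [219. 240.] [205. 167.]
50 crop top [524. 185.] [540. 172.] scene [202. 175.] [191. 121.]
```

View pics/g1.png

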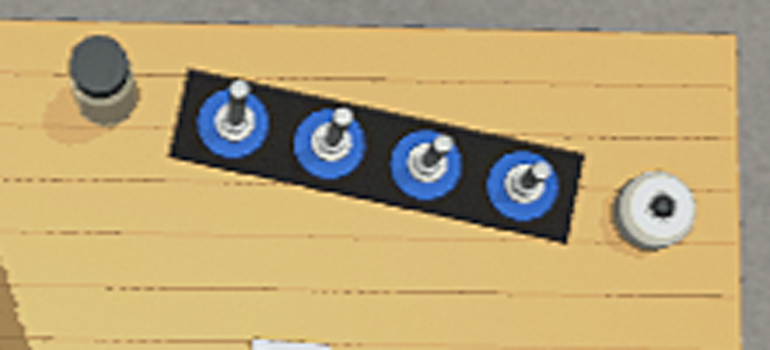

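View pics/g2.png

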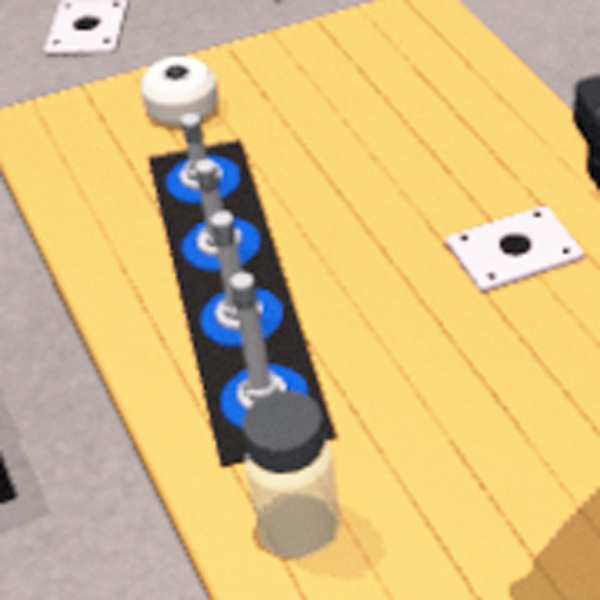

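All four stand centred and upright. Heads and tips lie within a pixel or two of the predicted points, and the longest is next to the jar. I let the arm settle and hand in.

Call:
{"name": "servo_tool", "arguments": {
  "deltas": [
    {"claw": 0,"tx": 0,"ty": 0,"tz": 0,"wx": 0,"wy": 0,"wz": 0},
    {"claw": 0,"tx": 0,"ty": 0,"tz": 0,"wx": 0,"wy": 0,"wz": 0},
    {"claw": 0,"tx": 0,"ty": 0,"tz": 0,"wx": 0,"wy": 0,"wz": 0},
    {"claw": 0,"tx": 0,"ty": 0,"tz": 0,"wx": 0,"wy": 0,"wz": 0}
  ]
}}

```text
time: 27.98
tcp_pos: [0.5157, 0.2783, 0.2121]
tcp_rot: [0.0, 0.772, 0.635, 0.0]
force: [0.4, 0.3, -0.3]
width: 0.0477
```

```bash
python3 -c "
from bench import env
print(env.hand_in())"
```

```text
the job is handed in; nothing more can be done
None
```

All four kingpins stand head down on their seats. The 92 mm pin is on the end seat next to the jar, then 78, 64 and 50 mm towards the wheel. I handed the job in at about 28 s of robot time, and the hand-in gave no verdict.

- **Final pictures:** Both views show every pin upright and released. By eye, its head and tip lie within a pixel or two (roughly 5 mm) of where the seat centre says they should be. The jar and wheel look unmoved; I judged that by eye and did not measure it.
- **Placing:** Each pin touched its seat at the expected height, with at most about 10 N at the wrist. The arm had moved clear before hand-in.
- **Refused call:** My first move call was rejected as invalid input and moved nothing. Calls giving all seven values in each row worked.
- No check failed or disagreed.

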